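# Clamp the lemon for zesting and keep hold

### The job

Lay the loose lemon lengthwise on the two rods of the clamp on the chopping board, between its rubber cups, and let go of it. Then pump the orange trigger against the black handle until the moving cup has pushed the lemon up to the fixed cup and its red spring sleeve is about half way in - never all the way, that crushes the fruit; move the jaw with the trigger only and leave the other things where they stand. Finish holding: keep trigger and handle gripped between your fingers, with the sleeve about half in, so that the cook can zest.

Things in the scene. Friction and masses are not known exactly. Their poses are not given: they have to be found in the camera images.
- board: Wooden chopping board, 240 x 360 x 22 mm, carrying a metal one-hand ratchet clamp for fruit along its middle; it cannot be moved. Origin: centre of its underside, z up; its y axis (long side) is the clamping direction, towards the fixed jaw; the handle is at the -y end. A grater, at most 20 mm high, is fixed on the board 88 mm to the -x side of the clamp's middle line.
- lemon: Yellow lemon, 71 x 53 x 51 mm, 85 g give or take a third, loose on the worktop. Origin: its underside; its own x axis is its long axis (stalk to tip). The skin is rigid; it rolls little.
- lemon_mid (a point): Middle of the lemon (25.5 mm above its origin), x along its long axis.
- cradle (a point): Middle of the lemon's place: two bare steel rods (26 mm apart, 6 mm thick, from 38 mm behind to 34 mm ahead of here) between the two rubber cups, open above and at the sides. 64 mm above the worktop, where the middle of a lemon lying on the rods comes. x along the clamping axis to the fixed cup, z up. The lemon may lie up to 15 mm either way along x; the moving cup slides it along.
- cup_mouth (a point): Middle of the mouth of the moving rubber cup (36 mm outside, 10 mm deep inside the rim, about 28 mm wide inside), on the clamping axis; at the start about 50 to 62 mm behind the cradle point. x as for the cradle.
- fixed_mouth (a point): Middle of the mouth of the fixed rubber cup (same size), 38 mm ahead of the cradle point; its aluminium jaw stands 68 mm above the board. A lemon's tips go about 6 mm into each cup.
- fixed_jaw: The aluminium jaw with the fixed rubber cup, at the board's +y end (origin: middle of the clamp, on the board's top).
- cup: The moving rubber cup, on the red sleeve (origin: not on the part, it lies on the clamp's middle line at board height and moves with the cup).
- ram: The moving jaw's toothed steel rod and aluminium barrel (26 mm thick), which the trigger pushes towards the fixed jaw; not to be pushed by hand.
- jaw (a joint): How far the toothed rod with barrel, sleeve and cup has been ratcheted forward, m, 0 to 0.064; starts at 0 to 0.012. A sprung catch on 4 mm teeth stops it from going back; with the trigger let go it may slip back up to 5 mm.
- cushion (a joint): How far the cup's red sleeve is pushed into the barrel, m: 0 = out (14 mm of red shows between cup and barrel), 0.014 = all the way in. Spring of 1 N per mm with 2 N of preload, so 7 mm is a push of about 9 N. It stays at 0 while the lemon is only being slid along the rods.
- trigger (a joint): Angle of the orange trigger, rad: 0 = at rest, sprung forward; 0.40 = fully squeezed. Pivot 86 mm above the board. A full squeeze (0.37 or more) pushes the rod 8 to 11 mm, of which 8 are mostly kept; let it spring fully back (below 0.03) for the next. A part squeeze moves the jaw 30 mm per rad once the pawl has met a tooth (up to 4 mm of play at first). Takes 3 to 15 N at its face.
- grip (a point): On the middle of the handle's back face (the face away from the trigger), 140 mm above the board (162 above the worktop): the height to grip. x points along the clamping axis from handle to trigger (the board's +y), z up. The fixed black handle is 18 mm thick along x, 26 mm wide, its top 168 mm above the board.
- trigger_face (a point): On the front of the orange trigger at the grip point's height: 60 mm ahead of the grip point at rest, about 39 mm fully squeezed. The trigger is 22 mm wide, 11 mm thick, its top 168 mm above the board. Handle and trigger stand free above the housing, which ends 97 mm above the board.
- handle: The fixed black handle (origin: middle of the clamp, on the board's top).
- blade: The orange trigger (origin: on its pivot).
- mug: Black-and-white mug, 80 x 114 x 94 mm, bystander on the right. Origin: centre of its underside.
- pepper_mill: Small glass shaker with white powder and grey top, 44 mm wide, 90 mm high, bystander behind the lemon. Origin: centre of its underside.
- garlic: Garlic bulb, 54 mm, bystander. Origin: its underside.
- jar: Glass jar with grey lid, 64 mm wide, 94 mm high, bystander at the back. Origin: centre of its underside.
- timer: Red-and-white kitchen timer, 71 mm wide, 54 mm high, bystander at the back. Origin: centre of its underside.
Not all that is in view belongs to the job. There is more than one size of the lemon; the one meant has the size given above.

How it is judged:
By the outcome, as a careful person would: the job done as asked, in the order asked, and still so for the second after the job is handed in, while the arm keeps its last pose, push and grip.
It also fails if it takes over 64 s, if anything falls off the work surface, if the arm or the gripper's body presses on something with over 40 N, if the wrist force passes 120 N, or if a joint passes its speed limit or range.

### The arm

A 6-joint arm with a two-finger parallel gripper is mounted at the origin on a cart in front of the work surface, level with it; the furniture and walls round the work are solid. World frame = base frame: x ahead of the robot, y to its left, z up, the work surface at z = 0. Lengths are in m, angles in rad, forces in N, time in s.
With the tool pointing down it reaches from about 0.35 to 0.775 m from the base axis. Payload 7.3 kg.
Tool frame: the origin (TCP) lies midway between the tips of the shut fingers; the grasp point (between the pads) lies 19 mm behind it; z points along the fingers, y is the line along which they close (so a half turn about z gives the same grasp; the last joint's range is limited). The gripper opens to 92 mm and grips with 3 to 60 N. Pads are 19 mm wide; open, the fingers measure 130 mm over their backs; the gripper's body (75 mm by 190 mm) begins 47 mm behind the grasp point.
Start: joints at [1.16, 0.342, 1.524, -0, 1.275, -0.146], TCP at [0.137, 0.507, 0.227] pointing down, gripper open.
Joint ranges: [-2.53, 2.53], [-0.77, 2.02], [0.04, 2.7], [-1, 4.14], [0.28, 2.66], [-3.11, 3.11]. Speed limits (rad/s): [2.57, 2.57, 3.14, 3.14, 3.14, 3.14].

### API

Orientations are given as [roll, pitch, yaw] about the fixed x, y, z axes, in that order (R = Rz(yaw) Ry(pitch) Rx(roll)).
In Python, from cell import robot, read_camera, camera_params, nets gives the robot as it stands. The module is installed in compiled form; this text tells all that it offers.
- The arm moves only by the tool step_arm, never from a script. Its argument "steps" is a list of rows, each an object of numbers: "x", "y", "z": the shift along the tool's x, y, z as a fraction of full scale; "rx", "ry", "rz": the turn, a rotation vector about the tool's x, y, z as a fraction of full scale; "claw": the opening, from -1 (shut) to 1 (fully open). In form: [{"x": .., "y": .., "z": .., "rx": .., "ry": .., "rz": .., "claw": ..}, ...]. A call has 1 to 12 rows; each row is the pose to reach, as a shift and turn from the pose commanded when the call began, along the tool's axes at that moment; what a row does not reach only later rows make up. Full scale, the value 1, is 750 mm for a shift and pi/4 rad for a turn. A row lasts 1/12 s, in which the tool goes at most 41.7 mm and 7.16 degrees, less where a joint would pass 70% of its speed; a pose out of reach is approached as far as the arm can. A call with a number of a shift or a turn outside -1 to 1 is refused whole. A call with a gripper value outside its range is refused whole. The fingers move at their own pace and stop on an object; "squeeze" is the grip in N (left out, the last holds). Time passes only in rows, so rows that repeat a pose let the fingers close. It gives the time, the measured TCP pose, the force, the opening and the grip force at its end, in the units of the state.
- robot.observe(): the state, without advancing time (a new reading comes with each control period).
- read_camera(name): name is "side" or "top"; returns (picture, depth): 480x640x3 uint8, blue, green, red; 480x640 float32, m along the optical axis (not along the pixel's ray), 0 where there is no reading.
- camera_params(name): a dict with "fx", "fy", "cx", "cy" (pixels), "R" (3x3) and "t" (3): a world point X has camera coordinates R X + t. Camera axes: x right, y down, z forward; pixel columns grow to the right and rows downward; lengths in m; the calibration is good to about 2 mm. A picture is of the moment at which its call begins. camera_params takes no time and is no camera call.
- robot.hand_in(): hands the job in; it is judged then, once.
Trained networks look in the newest picture that a camera, given by its name, has taken for a name from the list of things; names that differ only in an ending like _2 or _b are one class to them, and where a whole thing is asked for, a point or a joint stands for the part that bears it (a point fixed in the world has none). Each returns a list of dicts, best first, with "conf" (0 to 1); they miss things now and then, are a little off and sometimes report something else, mostly with a low value. They report only what shows in the picture. A call takes as long as a camera call. They do not tell look-alikes from the thing itself.
- nets.masks_of(camera, query): "region" (480x640 bool, what is visible of it) and "box" ([left, top, right, bottom] in pixels, round what is visible of it).
- nets.landmark_of(camera, query): "pixel" ([row, column] in pixels: a listed point, or the origin of a listed thing).
The state is a dict: "time": time; "qpos": joint angles; "qvel": joint speeds; "joint_efforts": joint torques, N m; "tool_pos": TCP position; "tool_rot": TCP orientation; "contact_force": force on the tool from outside, world axes, zero at the start; "torque": the same for the moment, N m; "opening": finger opening in m; "grip_force": force on a finger pad.
Only numpy, scipy, OpenCV 4.12 (cv2) and the standard library are available. Lean on these libraries where they do the work, as an engineer would, in place of code of your own. Each camera call takes 0.05 s, during which the arm holds its last target. There are 200 camera calls.

## Working session

There is one attempt and no reset: what is moved stays moved. The work goes in short steps, Python scripts to look and compute and a tool call to move; the robot and the scene stay as the last step left them, time stands still between calls to the robot, and variables do not carry over. Pictures are saved under pics/ and viewed, at most 10 in all, crops included, and the job is handed in when it is done.

Besides the shell and the picture viewer there is one more tool, called after "Call:" as a command line: name --argument value ..., lists and objects as JSON in quotes. step_arm: Moves the arm, as the interface text tells. Its arguments: {"type":"object","properties":{"steps":{"type":"array","items":{"type":"object","properties":{"x":{"type":"number","minimum":-1,"maximum":1},"y":{"type":"number","minimum":-1,"maximum":1},"z":{"type":"number","minimum":-1,"maximum":1},"rx":{"type":"number","minimum":-1,"maximum":1},"ry":{"type":"number","minimum":-1,"maximum":1},"rz":{"type":"number","minimum":-1,"maximum":1},"claw":{"type":"number"}}}},"squeeze":{"type":"number"}},"required":["steps"]}

```bash
mkdir -p pics; cat > h.py <<'E'
import numpy as np, cv2
from cell import robot, read_camera, camera_params, nets
def unproj(cam,r,c,d):
    p=camera_params(cam); R=np.array(p["R"]);t=np.array(p["t"])
    r,c,d=map(np.asarray,(r,c,d))
    X=np.stack([(c-p["cx"])/p["fx"]*d,(r-p["cy"])/p["fy"]*d,d],-1)
    return (X-t)@R
def ray(cam,r,c,z):
    "point on pixel ray at height z"
    p=camera_params(cam); R=np.array(p["R"]);t=np.array(p["t"])
    o=-R.T@t; v=R.T@np.array([(c-p["cx"])/p["fx"],(r-p["cy"])/p["fy"],1.])
    return o+v*(z-o[2])/v[2]
def rayy(cam,r,c,i,val):
    p=camera_params(cam); R=np.array(p["R"]);t=np.array(p["t"])
    o=-R.T@t; v=R.T@np.array([(c-p["cx"])/p["fx"],(r-p["cy"])/p["fy"],1.])
    return o+v*(val-o[i])/v[i]
def proj(cam,X):
    p=camera_params(cam); q=np.array(p["R"])@np.asarray(X)+np.array(p["t"])
    return q[1]/q[2]*p["fy"]+p["cy"], q[0]/q[2]*p["fx"]+p["cx"]
E
python3 - <<'E'
from h import *
np.set_printoptions(precision=4,suppress=True)
print({k:v for k,v in robot.observe().items()})
for cam in("top","side"):
    im,d=read_camera(cam); cv2.imwrite(f"pics/{cam}0.png",im); np.save(f"{cam}0.npy",d)
    p=camera_params(cam); print(cam,p["fx"],-np.array(p["R"]).T@p["t"],np.array(p["R"])[2])
    for q in("lemon","fixed_jaw","cup","handle","blade","board"):
        for m in nets.masks_of(cam,q)[:3]:
            reg=m["region"]; r,c=np.nonzero(reg&(d>0)); P=unproj(cam,r,c,d[r,c])
            print(" ",q,round(m["conf"],2),m["box"],np.median(P,0),"lo",np.percentile(P,2,0),"hi",np.percentile(P,98,0))
    for q in("lemon_mid","cradle","cup_mouth","fixed_mouth","grip","trigger_face","board"):
        for m in nets.landmark_of(cam,q)[:2]: print("  pt",q,round(m["conf"],2),m["pixel"])
E
```

```text
{'time': 0.0, 'qpos': array([ 1.16  ,  0.3427,  1.525 ,  0.    ,  1.2754, -0.146 ]), 'qvel': array([0.0013, 0.0012, 0.0013, 0.0007, 0.001 , 0.0018]), 'joint_efforts': array([  0.0011, -43.1254, -24.422 ,   0.0717,   0.0561,  -0.0001]), 'tool_pos': array([0.1372, 0.5063, 0.226 ]), 'tool_rot': array([-3.1401, -0.0002,  2.8768]), 'contact_force': array([ 0.3609, -0.2025, -0.3674]), 'torque': array([-0.0127,  0.0118, -0.044 ]), 'grip_force': 0.0, 'opening': 0.0920252784713692}
top 545.0095411550637 [-0.1322  0.1188  1.5257] [ 0.4733 -0.081  -0.8772]
  lemon 0.7 [190.7, 323.5, 202.2, 341.9] [0.4381 0.3789 0.0292] lo [0.424  0.3655 0.0137] hi [0.4572 0.3947 0.0379]
  lemon 0.58 [219.1, 302.2, 237.5, 324.0] [0.4801 0.2799 0.0416] lo [0.4625 0.2533 0.0229] hi [0.5083 0.3085 0.055 ]
  fixed_jaw 0.56 [288.4, 287.2, 305.4, 307.0] [0.4868 0.0775 0.073 ] lo [0.4734 0.0567 0.0284] hi [0.5083 0.0995 0.0941]
  fixed_jaw 0.17 [289.1, 204.3, 308.1, 229.5] [0.7647 0.031  0.0375] lo [ 0.7407 -0.0017  0.0106] hi [0.8006 0.0622 0.0547]
  cup 0.59 [329.3, 273.4, 336.6, 286.2] [ 0.5212 -0.0395  0.0722] lo [
[... 1850 characters left out ...]
0.5431 -0.1809  0.1285] hi [ 0.5645 -0.1631  0.1928]
  blade 0.73 [363.3, 203.3, 368.0, 229.3] [ 0.5454 -0.1297  0.1553] lo [ 0.5349 -0.1712  0.1123] hi [ 0.5554 -0.1221  0.1893]
  board 0.66 [289.7, 196.7, 406.7, 331.6] [ 0.5155 -0.0172  0.0235] lo [ 0.3871 -0.2173  0.0043] hi [0.6514 0.1413 0.164 ]
  board 0.56 [356.5, 204.2, 370.1, 232.9] [ 0.5458 -0.1297  0.1536] lo [ 0.5351 -0.1721  0.1125] hi [ 0.555  -0.1221  0.1873]
  pt lemon_mid 0.74 [356.6, 303.2]
  pt lemon_mid 0.65 [269.8, 255.7]
  pt cradle 0.91 [276.8, 345.4]
  pt cup_mouth 0.68 [264.9, 354.8]
  pt fixed_mouth 0.63 [282.8, 344.2]
  pt grip 0.67 [205.5, 366.4]
  pt trigger_face 0.55 [212.3, 360.7]
  pt board 0.97 [283.8, 351.6]
```

View pics/top0.png

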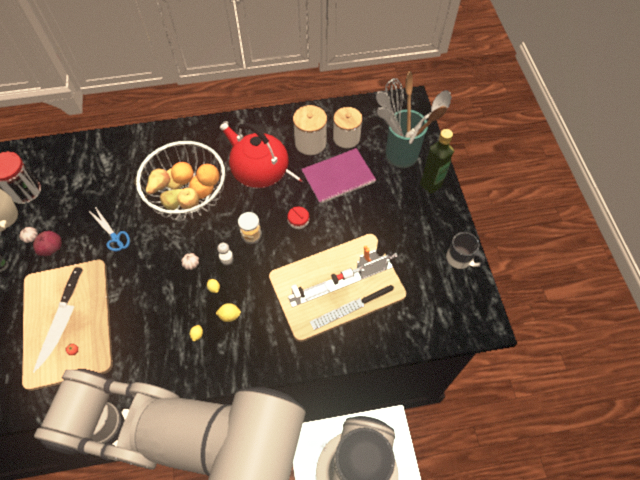

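View pics/side0.png

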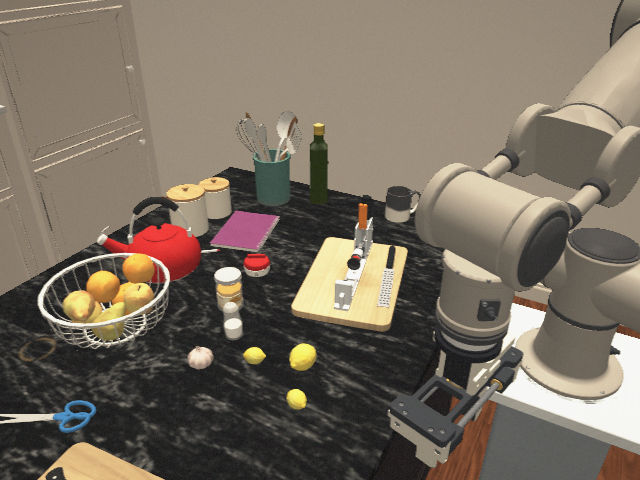

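The meant lemon is the large one (top image col 228, row 313); the two small ones are at (213,286) and (196,332). The clamp runs from the fixed jaw at (297,296) to the handle at (381,250), with the grater on its near side. Next I fit the poses.

```bash
cat > fit.py <<'E'
from h import *
from scipy.optimize import least_squares
np.set_printoptions(precision=4,suppress=True)
def obs(cam,box):
    im=read_camera(cam)[0]; hsv=cv2.cvtColor(im,cv2.COLOR_BGR2HSV)
    l,t,r,b=box; m=np.zeros((480,640),np.uint8)
    m[t:b,l:r]=cv2.inRange(hsv[t:b,l:r],(18,90,60),(38,255,255))
    n,lab,st,_=cv2.connectedComponentsWithStats(m); k=1+np.argmax(st[1:,4]); rr,cc=np.nonzero(lab==k)
    C=np.cov(np.vstack([cc,rr])); return np.r_[cc.mean(),rr.mean(),4*C[0,0],4*C[1,1],4*C[0,1]],len(rr)
def pred(cam,x,y,yaw,z,s,ax=(.0355,.0265,.0255)):
    p=camera_params(cam);K=np.array([[p["fx"],0,p["cx"]],[0,p["fy"],p["cy"]],[0,0,1]])
    P=K@np.c_[p["R"],p["t"]]
    T=np.eye(4);T[:2,:2]=[[np.cos(yaw),-np.sin(yaw)],[np.sin(yaw),np.cos(yaw)]];T[:3,3]=x,y,z
    a=np.array(ax)*s
    C=P@T@np.diag([*a**2,-1])@T.T@P.T; C=C/-C[2,2]
    c=-C[:2,2]; S=C[:2,:2]+np.outer(c,c); return np.r_[c,S[0,0],S[1,1],S[0,1]]
def fit(boxes,z,x0):
    O={c:obs(c,b) for c,b in boxes.items()}
    w=np.array([1,1,.05,.05,.05]); best=None
    for y0 in np.arange(0,3.1,.5):
        f=lambda v:np.r_[np.concatenate([(pred(c,v[0],v[1],v[2],z,v[3])-O[c][0])*w for c in O])]
        r=least_squares(f,[*x0,y0,1.],x_scale=[.01,.01,.3,.05])
        if best is None or r.cost<best.cost: best=r
    return best.x,best.cost,best.fun,{c:O[c][1] for c in O}
E
python3 - <<'E'
from fit import *
print("big",fit({"top":(214,298,245,330),"side":(282,335,325,375)},.0255,(.482,.285)))
# clamp points, both cameras at known heights, and board rect
H=dict(cradle=.064,cup_mouth=.064,fixed_mouth=.064,grip=.162,trigger_face=.162,board=0)
for cam in("top","side"):
    m=nets.masks_of(cam,"board")[0]["region"].astype(np.uint8)
    cs=max(cv2.findContours(m,cv2.RETR_EXTERNAL,cv2.CHAIN_APPROX_NONE)[0],key=cv2.contourArea)[:,0]
    W=np.array([ray(cam,r,c,.022)[:2] for c,r in cs]); print(cam,cv2.minAreaRect((W*1000).astype(np.float32)))
    for q,z in H.items():
        L=nets.landmark_of(cam,q)
        if L: print(cam,q,L[0]["pixel"],ray(cam,*L[0]["pixel"],z))
# steel/aluminium axis: top depth points of handle, barrel etc
for cam in("top","side"):
    im,d=read_camera(cam)
    r,c=np.nonzero(d>0); P=unproj(cam,r,c,d[r,c])
    hsv=cv2.cvtColor(im,cv2.COLOR_BGR2HSV)[r,c]
    reg=(P[:,0]>.42)&(P[:,0]<.62)&(P[:,1]>-.25)&(P[:,1]<.13)
    for nm,lo,hi,hue in(("top handle+trig",.15,.25,None),("handlelevel",.182,.2,None),("jaw",.08,.12,None)):
        s=reg&(P[:,2]>lo)&(P[:,2]<hi); print(cam,nm,s.sum(),P[s][:,:3][np.argsort(P[s][:,1])][:25].round(3).tolist() if nm=="handlelevel" else np.median(P[s],0))
    o=reg&(hsv[:,1]>150)&(hsv[:,2]>60)&((hsv[:,0]<16)|(hsv[:,0]>172))
    red=o&(P[:,2]<.1); org=o&(P[:,2]>.12)
    print(cam,"red",red.sum(),P[red].mean(0),"orange",org.sum(),P[org].mean(0))
    im2=cv2.resize(im[225:345,260:410] if cam=="top" else im[190:320,300:420],None,fx=5,fy=4.6 if cam=="side" else 5,interpolation=cv2.INTER_NEAREST); cv2.imwrite(f"pics/{cam}1.png",im2)
E
```

```text
big (array([0.4908, 0.2823, 1.5193, 0.999 ]), np.float64(0.8870837522738287), array([ 0.3927, -0.3021, -0.1427, -0.7481, -0.2538,  0.0119,  0.4913,
       -0.0533,  0.2831, -0.7481]), {'top': 380, 'side': 617})
top ((523.65478515625, -59.79609680175781), (247.172607421875, 388.001220703125), 13.123894691467285)
top cradle [286.9, 313.6] [0.5086 0.0257 0.064 ]
top cup_mouth [233.5, 251.0] [0.7187 0.1856 0.064 ]
top fixed_mouth [290.0, 306.6] [0.5024 0.0474 0.064 ]
top grip [246.3, 383.0] [ 0.5553 -0.183   0.162 ]
top trigger_face [253.0, 364.4] [ 0.5435 -0.1265  0.162 ]
top board [286.3, 334.5] [ 0.5275 -0.0416  0.    ]
side ((557.6817626953125, -187.67092895507812), (242.9053497314453, 688.3994140625), 13.110211372375488)
side cradle [276.5, 344.2] [0.5206 0.0238 0.064 ]
side cup_mouth [265.4, 357.5] [ 0.5127 -0.0371  0.064 ]
side fixed_mouth [281.6, 343.5] [0.5125 0.0442 0.064 ]
side grip [202.8, 362.3] [ 0.5719 -0.1872  0.162 ]
side trigger_face [273.6, 355.2] [0.4443 0.1317 0.162 ]
side board [281.9, 353.2] [ 0.5281 -0.0494  0.    ]
top top handle+trig 156 [ 0.5459 -0.1702  0.1811
[... 803 characters left out ...]
, -0.186, 0.188], [0.548, -0.182, 0.19], [0.554, -0.182, 0.192], [0.545, -0.182, 0.188], [0.553, -0.179, 0.19], [0.556, -0.179, 0.193], [0.544, -0.178, 0.184], [0.544, -0.178, 0.187], [0.546, -0.177, 0.19], [0.549, -0.176, 0.193], [0.545, -0.175, 0.182], [0.563, -0.175, 0.193], [0.557, -0.175, 0.194], [0.557, -0.175, 0.191], [0.566, -0.174, 0.192], [0.562, -0.174, 0.19], [0.551, -0.174, 0.187], [0.553, -0.173, 0.19], [0.55, -0.172, 0.191], [0.547, -0.172, 0.192], [0.553, -0.172, 0.187], [0.553, -0.172, 0.193], [0.547, -0.172, 0.189], [0.544, -0.172, 0.19], [0.564, -0.172, 0.191]]
side jaw 346 [ 0.5295 -0.1188  0.0916]
side red 12 [ 0.5274 -0.0556  0.075 ] orange 182 [ 0.5446 -0.129   0.1583]
```

View pics/top1.png

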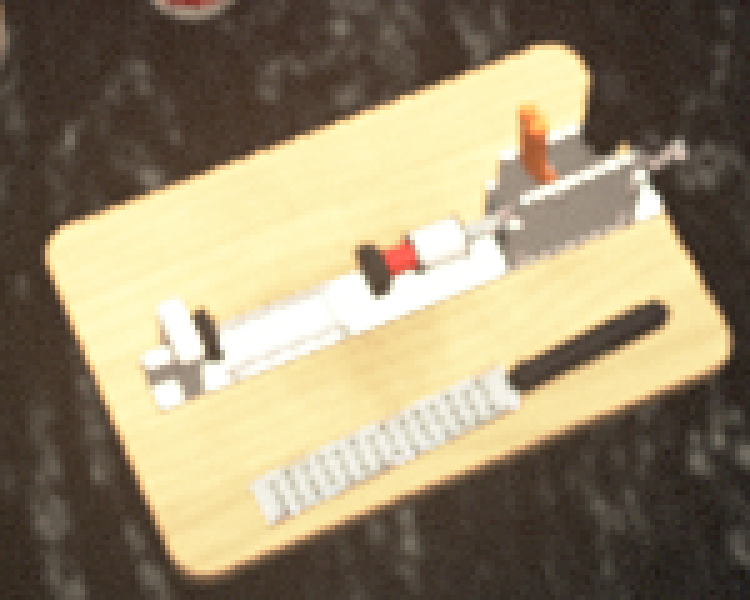

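The crop shows the clamp axis clearly: fixed cup near (208,333), moving cup near (375,268), red sleeve (400,256), orange trigger (537,140). One more measurement refines the axis and the lemon's yaw.

```bash
python3 - <<'E'
from fit import *
a=np.radians(13.1);
# board outline from wood colour, top
im,d=read_camera("top"); hsv=cv2.cvtColor(im,cv2.COLOR_BGR2HSV)
m=np.zeros((480,640),np.uint8); m[225:345,262:412]=(im[225:345,262:412].max(2)>130)*255
m=cv2.morphologyEx(m,cv2.MORPH_OPEN,np.ones((9,9),np.uint8))
cs=max(cv2.findContours(m,cv2.RETR_EXTERNAL,cv2.CHAIN_APPROX_NONE)[0],key=cv2.contourArea)[:,0]
W=np.array([ray("top",r,c,.022)[:2] for c,r in cs])
def f(v):
    q=(W-v[:2])@np.array([[np.cos(v[2]),-np.sin(v[2])],[np.sin(v[2]),np.cos(v[2])]])
    e=np.abs(q)-[.12,.18]; r=.02; e=e+r
    return (np.hypot(*np.maximum(e,0).T)+np.minimum(e.max(1),0)-r)*1000
r=least_squares(f,[.524,-.05,a],loss="soft_l1",x_scale=[.01,.01,.1]); print("board",r.x,np.degrees(r.x[2]),"med err mm",np.median(np.abs(r.fun)))
b=r.x[:2];a=r.x[2];ex=np.array([np.cos(a),np.sin(a)]);ey=np.array([-np.sin(a),np.cos(a)])
for cam in("top","side"):
    im,d=read_camera(cam); hsv=cv2.cvtColor(im,cv2.COLOR_BGR2HSV).astype(int)
    rr,cc=np.nonzero(d>0); P=unproj(cam,rr,cc,d[rr,cc]); h=hsv[rr,cc]
    Q=np.c_[(P[:,:2]-b)@ex,(P[:,:2]-b)@ey,P[:,2]]
    near=(abs(Q[:,0])<.03)&(abs(Q[:,1])<.18)
    s=lambda mk:(mk.sum(),np.percentile(Q[mk],[5,50,95],axis=0).round(4).tolist()) if mk.sum() else 0
    blk=near&(h[:,2]<75)&(Q[:,2]>.045)&(Q[:,2]<.1)
    print(cam,"movcup",s(blk&(Q[:,1]<.05)&(Q[:,1]>-.03)));print("fixcup",s(blk&(Q[:,1]>.05)))
    red=near&(h[:,1]>150)&(h[:,2]>60)&((h[:,0]<10)|(h[:,0]>172))&(Q[:,2]<.1)&(Q[:,2]>.045); print("red",s(red))
    print("jawtop",s(near&(Q[:,2]>.08)&(Q[:,1]>.05)))
    org=near&(h[:,1]>150)&(h[:,2]>60)&(h[:,0]<16)&(Q[:,2]>.14);print("orange",s(org))
    print("handle",s(near&(h[:,2]<90)&(Q[:,2]>.14)))
O={c:obs(c,bx)[0] for c,bx in {"top":(214,298,245,330),"side":(282,335,325,375)}.items()}
w=np.array([1,1,.05,.05,.05])
print(O,{c:pred(c,.4908,.2823,1.52,.0255,1) for c in O})
for yaw in np.arange(0,3.1,.2):
    g=lambda v:np.concatenate([(pred(c,v[0],v[1],yaw,.0255,v[2])-O[c])*w for c in O])
    r=least_squares(g,[.485,.283,1.],x_scale=[.01,.01,.05]); print(round(yaw,1),r.x,round(r.cost,2))
print(proj("top",[*(b+ey*.0),.022]))
E
```

```text
board [ 0.5246 -0.0465  0.2315] 13.265524549086093 med err mm 0.9435476656516478
top movcup 0
fixcup 0
red (np.int64(25), [[-0.0067, -0.0157, 0.0681], [-0.0024, -0.0082, 0.0715], [0.0048, -0.0007, 0.0774]])
jawtop (np.int64(84), [[-0.0201, 0.1113, 0.0811], [-0.0036, 0.129, 0.0888], [0.0152, 0.1365, 0.094]])
orange (np.int64(42), [[-0.0123, -0.0896, 0.1441], [-0.0081, -0.0845, 0.1663], [0.0045, -0.0813, 0.1886]])
handle (np.int64(108), [[-0.0144, -0.1409, 0.145], [-0.0079, -0.1304, 0.1798], [0.0062, -0.1248, 0.1905]])
side movcup (np.int64(117), [[-0.0106, 0.0013, 0.0529], [0.003, 0.0068, 0.0647], [0.0146, 0.0132, 0.0817]])
fixcup 0
red (np.int64(12), [[-0.006, -0.0147, 0.072], [0.0006, -0.011, 0.076], [0.0065, 0.0077, 0.0838]])
jawtop (np.int64(128), [[-0.0174, 0.1239, 0.081], [0.0001, 0.1354, 0.0901], [0.0186, 0.1396, 0.0936]])
orange (np.int64(141), [[-0.0083, -0.0885, 0.1432], [0.0007, -0.0835, 0.1665], [0.0106, -0.0786, 0.1893]])
handle (np.int64(120), [[-0.0118, -0.1339, 0.1462], [-0.0051, -0.1272, 0.1781], [0.0108, -0.1211, 0.1912]])
{'top': array([227.9868, 311.9525, 152.2639,  97.3666,  -5.3041]), 'side': array([302.2771, 356.59  , 197.2052, 200.3199, -27.2265])} {'top': array([228.417 , 311.6453, 149.1061,  83.1833,  -9.5973]), 'side': array([302.2681, 357.0867, 196.4732, 206.4555, -42.2544])}
0.0 [0.491  0.2826 0.9491] 16.33
0.2 [0.491  0.2826 0.938 ] 16.61
0.4 [0.4909 0.2826 0.9335] 15.54
0.6 [0.4908 0.2826 0.9365] 13.15
0.8 [0.4907 0.2825 0.9462] 9.81
1.0 [0.4907 0.2825 0.9608] 6.15
1.2 [0.4907 0.2824 0.9771] 3.03
1.4 [0.4907 0.2824 0.992 ] 1.19
1.6 [0.4908 0.2823 1.003 ] 1.0
1.8 [0.4909 0.2823 1.0093] 2.25
2.0 [0.491  0.2823 1.011 ] 4.35
2.2 [0.491  0.2823 1.0085] 6.72
2.4 [0.4911 0.2824 1.0018] 9.08
2.6 [0.4911 0.2825 0.9906] 11.38
2.8 [0.4911 0.2825 0.9758] 13.6
3.0 [0.4911 0.2826 0.9596] 15.46
(np.float64(283.9380646161744), np.float64(336.4671827658727))
```

Call:
step_arm --steps '[{"x": -0.534,"y": -0.165,"z": 0.1,"rz": 1,"claw": 1},{"x": -0.534,"y": -0.165,"z": 0.1,"rz": 1,"claw": 1},{"x": -0.534,"y": -0.165,"z": 0.1,"rz": 1,"claw": 1},{"x": -0.534,"y": -0.165,"z": 0.1,"rz": 1,"claw": 1},{"x": -0.534,"y": -0.165,"z": 0.1,"rz": 1,"claw": 1},{"x": -0.534,"y": -0.165,"z": 0.1,"rz": 1,"claw": 1},{"x": -0.534,"y": -0.165,"z": 0.1,"rz": 1,"claw": 1},{"x": -0.534,"y": -0.165,"z": 0.1,"rz": 1,"claw": 1},{"x": -0.534,"y": -0.165,"z": 0.1,"rz": 1,"claw": 1},{"x": -0.534,"y": -0.165,"z": 0.1,"rz": 1,"claw": 1},{"x": -0.534,"y": -0.165,"z": 0.1,"rz": 1,"claw": 1},{"x": -0.534,"y": -0.165,"z": 0.1,"rz": 1,"claw": 1}]'

```text
$.steps[0]: bad value
```

```bash
cat >> h.py <<'E'
def go(x,y,z,yawdeg):
    "fractions for step_arm to a tool-down pose"
    s=robot.observe(); p=s["tool_pos"]; ya=s["tool_rot"][2]
    d=np.array([x,y,z])-p; c,sn=np.cos(ya),np.sin(ya)
    t=((np.degrees(ya)-yawdeg+180)%360-180)
    print("t",s["time"],"pos",p.round(4),"rot",s["tool_rot"].round(4),"op",round(s["opening"],4),"F",s["contact_force"].round(1),"grip",s["grip_force"])
    print("x %.4f y %.4f z %.4f rz %.4f"%((d[0]*c+d[1]*sn)/.75,(d[0]*sn-d[1]*c)/.75,-d[2]/.75,t/45))
E
python3 -c "
from h import *
go(.491,.282,.09,87.7)"
```

```text
t 2.55 pos [0.1374 0.5067 0.2267] rot [3.1415 0.     2.8768] op 0.0918 F [ 0.5 -0.1 -0.8] grip 0.0
x -0.5334 y -0.1658 z 0.1823 rz 1.7140
```

Call:
step_arm --steps '[{"x": -0.534,"y": -0.165,"z": 0.1,"rx": 0.0,"ry": 0.0,"rz": 0.99,"claw": 0.99},{"x": -0.534,"y": -0.165,"z": 0.1,"rx": 0.0,"ry": 0.0,"rz": 0.99,"claw": 0.99},{"x": -0.534,"y": -0.165,"z": 0.1,"rx": 0.0,"ry": 0.0,"rz": 0.99,"claw": 0.99},{"x": -0.534,"y": -0.165,"z": 0.1,"rx": 0.0,"ry": 0.0,"rz": 0.99,"claw": 0.99},{"x": -0.534,"y": -0.165,"z": 0.1,"rx": 0.0,"ry": 0.0,"rz": 0.99,"claw": 0.99},{"x": -0.534,"y": -0.165,"z": 0.1,"rx": 0.0,"ry": 0.0,"rz": 0.99,"claw": 0.99},{"x": -0.534,"y": -0.165,"z": 0.1,"rx": 0.0,"ry": 0.0,"rz": 0.99,"claw": 0.99},{"x": -0.534,"y": -0.165,"z": 0.1,"rx": 0.0,"ry": 0.0,"rz": 0.99,"claw": 0.99},{"x": -0.534,"y": -0.165,"z": 0.1,"rx": 0.0,"ry": 0.0,"rz": 0.99,"claw": 0.99},{"x": -0.534,"y": -0.165,"z": 0.1,"rx": 0.0,"ry": 0.0,"rz": 0.99,"claw": 0.99},{"x": -0.534,"y": -0.165,"z": 0.1,"rx": 0.0,"ry": 0.0,"rz": 0.99,"claw": 0.99}]'

```text
time: 3.47
tool_pos: [0.4959, 0.2787, 0.1504]
tool_rot: [3.141, 0.002, 2.095]
contact_force: [-0.1, 0.6, -0.1]
opening: 0.0914
grip_force: 0.0
```

```bash
python3 -c "
from h import *
go(.491,.282,.01,87.7)"
```

```text
t 3.4667 pos [0.4959 0.2787 0.1504] rot [3.1413e+00 1.7000e-03 2.0950e+00] op 0.0914 F [-0.1  0.6 -0.1] grip 0.0
x 0.0070 y -0.0035 z 0.1872 rz 0.7185
```

Call:
step_arm --steps '[{"x": 0.0,"y": 0.0,"z": 0.05,"rx": 0.0,"ry": 0.0,"rz": 0.718,"claw": 1.0},{"x": 0.0,"y": 0.0,"z": 0.05,"rx": 0.0,"ry": 0.0,"rz": 0.718,"claw": 1.0},{"x": 0.0,"y": 0.0,"z": 0.05,"rx": 0.0,"ry": 0.0,"rz": 0.718,"claw": 1.0},{"x": 0.0,"y": 0.0,"z": 0.05,"rx": 0.0,"ry": 0.0,"rz": 0.718,"claw": 1.0},{"x": 0.0,"y": 0.0,"z": 0.05,"rx": 0.0,"ry": 0.0,"rz": 0.718,"claw": 1.0},{"x": 0.0,"y": 0.0,"z": 0.05,"rx": 0.0,"ry": 0.0,"rz": 0.718,"claw": 1.0},{"x": 0.0,"y": 0.0,"z": 0.05,"rx": 0.0,"ry": 0.0,"rz": 0.718,"claw": 1.0}]'

```text
time: 4.05
tool_pos: [0.4913, 0.2828, 0.1143]
tool_rot: [-3.142, -0.0, 1.538]
contact_force: [0.4, -0.4, -0.8]
opening: 0.0919
grip_force: 0.0
```

```bash
python3 - <<'E'
from h import *
go(.491,.282,.01,87.7)
im,_=read_camera("side"); im2,_=read_camera("top")
a=cv2.resize(im[230:400,240:440],None,fx=2,fy=2); b=cv2.resize(im2[260:380,180:300],None,fx=3,fy=2.8333)
cv2.imwrite("pics/pre.png",np.hstack([a,b]))
E
```

```text
t 4.05 pos [0.4913 0.2828 0.1143] rot [-3.1415e+00 -1.0000e-04  1.5379e+00] op 0.0919 F [ 0.4 -0.4 -0.8] grip 0.0
x -0.0010 y -0.0003 z 0.1391 rz 0.0092
```

View pics/pre.png

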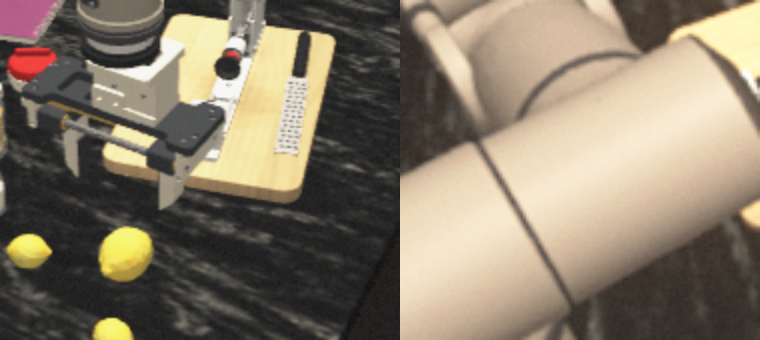

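The gripper straddles the lemon's position; the lemon (crop 126,253) points its tip towards the camera side, as fitted. Descend and close.

Call:
step_arm --steps '[{"x": -0.001,"y": 0.0,"z": 0.05,"rx": 0.0,"ry": 0.0,"rz": 0.0,"claw": 1.0},{"x": -0.001,"y": 0.0,"z": 0.1,"rx": 0.0,"ry": 0.0,"rz": 0.0,"claw": 1.0},{"x": -0.001,"y": 0.0,"z": 0.125,"rx": 0.0,"ry": 0.0,"rz": 0.0,"claw": 1.0},{"x": -0.001,"y": 0.0,"z": 0.139,"rx": 0.0,"ry": 0.0,"rz": 0.0,"claw": 1.0},{"x": -0.001,"y": 0.0,"z": 0.139,"rx": 0.0,"ry": 0.0,"rz": 0.0,"claw": 0.4},{"x": -0.001,"y": 0.0,"z": 0.139,"rx": 0.0,"ry": 0.0,"rz": 0.0,"claw": 0.2},{"x": -0.001,"y": 0.0,"z": 0.139,"rx": 0.0,"ry": 0.0,"rz": 0.0,"claw": 0.1},{"x": -0.001,"y": 0.0,"z": 0.139,"rx": 0.0,"ry": 0.0,"rz": 0.0,"claw": 0.0},{"x": -0.001,"y": 0.0,"z": 0.139,"rx": 0.0,"ry": 0.0,"rz": 0.0,"claw": -0.2},{"x": -0.001,"y": 0.0,"z": 0.139,"rx": 0.0,"ry": 0.0,"rz": 0.0,"claw": -0.2},{"x": -0.001,"y": 0.0,"z": 0.139,"rx": 0.0,"ry": 0.0,"rz": 0.0,"claw": -0.2},{"x": -0.001,"y": 0.0,"z": 0.139,"rx": 0.0,"ry": 0.0,"rz": 0.0,"claw": -0.2}]' --squeeze 10

```text
time: 5.15
tool_pos: [0.4919, 0.2819, 0.0107]
tool_rot: [3.141, -0.001, 1.535]
contact_force: [-0.3, 0.6, 4.7]
opening: 0.0502
grip_force: 10.0
```

Call:
step_arm --steps '[{"x": 0.0,"y": 0.0,"z": -0.02,"rx": 0.0,"ry": 0.0,"rz": 0.0,"claw": -0.2},{"x": 0.0,"y": 0.0,"z": -0.06,"rx": 0.0,"ry": 0.0,"rz": 0.0,"claw": -0.2},{"x": 0.0,"y": 0.0,"z": -0.11,"rx": 0.0,"ry": 0.0,"rz": 0.0,"claw": -0.2},{"x": 0.0,"y": 0.0,"z": -0.15,"rx": 0.0,"ry": 0.0,"rz": 0.0,"claw": -0.2},{"x": 0.0,"y": 0.0,"z": -0.16,"rx": 0.0,"ry": 0.0,"rz": 0.0,"claw": -0.2},{"x": 0.0,"y": 0.0,"z": -0.16,"rx": 0.0,"ry": 0.0,"rz": 0.0,"claw": -0.2},{"x": 0.0,"y": 0.0,"z": -0.16,"rx": 0.0,"ry": 0.0,"rz": 0.0,"claw": -0.2}]' --squeeze 15

```text
time: 5.73
tool_pos: [0.491, 0.2815, 0.1292]
tool_rot: [-3.141, 0.0, 1.535]
contact_force: [-0.0, 1.2, -1.5]
opening: 0.0499
grip_force: 15.0
```

```bash
python3 - <<'E'
from h import *
go(.509,.0187,.13,103.3)
im,_=read_camera("side")
cv2.imwrite("pics/lift.png",cv2.resize(im[170:350,240:440],None,fx=3,fy=3))
E
```

```text
t 5.7333 pos [0.491  0.2815 0.1292] rot [-3.1407e+00  3.0000e-04  1.5353e+00] op 0.0499 F [-0.   1.2 -1.5] grip 14.999814201146364
x -0.3493 y 0.0364 z -0.0011 rz -0.3408
```

View pics/lift.png

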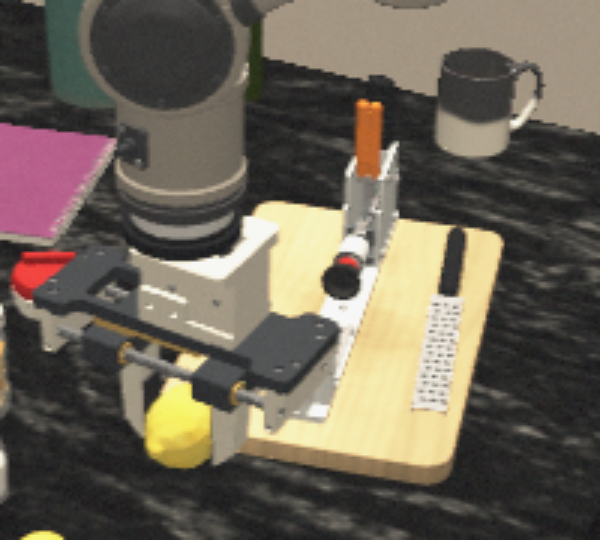

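Call:
step_arm --steps '[{"x": -0.05,"y": 0.005,"z": -0.013,"rx": 0.0,"ry": 0.0,"rz": -0.05,"claw": -0.2},{"x": -0.1,"y": 0.01,"z": -0.013,"rx": 0.0,"ry": 0.0,"rz": -0.1,"claw": -0.2},{"x": -0.15,"y": 0.016,"z": -0.013,"rx": 0.0,"ry": 0.0,"rz": -0.15,"claw": -0.2},{"x": -0.2,"y": 0.021,"z": -0.013,"rx": 0.0,"ry": 0.0,"rz": -0.2,"claw": -0.2},{"x": -0.25,"y": 0.026,"z": -0.013,"rx": 0.0,"ry": 0.0,"rz": -0.25,"claw": -0.2},{"x": -0.3,"y": 0.031,"z": -0.013,"rx": 0.0,"ry": 0.0,"rz": -0.3,"claw": -0.2},{"x": -0.33,"y": 0.035,"z": -0.013,"rx": 0.0,"ry": 0.0,"rz": -0.34,"claw": -0.2},{"x": -0.349,"y": 0.036,"z": -0.013,"rx": 0.0,"ry": 0.0,"rz": -0.34,"claw": -0.2},{"x": -0.349,"y": 0.036,"z": -0.013,"rx": 0.0,"ry": 0.0,"rz": -0.34,"claw": -0.2},{"x": -0.349,"y": 0.036,"z": -0.013,"rx": 0.0,"ry": 0.0,"rz": -0.34,"claw": -0.2},{"x": -0.349,"y": 0.036,"z": -0.013,"rx": 0.0,"ry": 0.0,"rz": -0.34,"claw": -0.2}]'

```text
time: 6.7
tool_pos: [0.5085, 0.0199, 0.1385]
tool_rot: [-3.139, -0.001, 1.802]
contact_force: [-0.5, -0.6, -0.8]
opening: 0.05
grip_force: 15.0
```

```bash
python3 - <<'E'
from h import *
go(.509,.0187,.053,103.3)
im,_=read_camera("side")
im2,_=read_camera("top")
cv2.imwrite("pics/over.png",np.hstack([cv2.resize(im[190:340,280:420],None,fx=3,fy=3),cv2.resize(im2[225:345,265:380],None,fx=3,fy=3.75)]))
c=[.509,.0187,.14]
print(proj("side",c),proj("side",[.509,.0187,.064]))
E
```

```text
t 6.7 pos [0.5085 0.0199 0.1385] rot [-3.1394e+00 -1.3000e-03  1.8023e+00] op 0.05 F [-0.5 -0.6 -0.8] grip 14.999897566158324
x -0.0017 y 0.0003 z 0.1140 rz -0.0008
(np.float64(250.49218515922757), np.float64(350.3253792053455)) (np.float64(276.74405287444824), np.float64(349.3400088885613))
```

View pics/over.png

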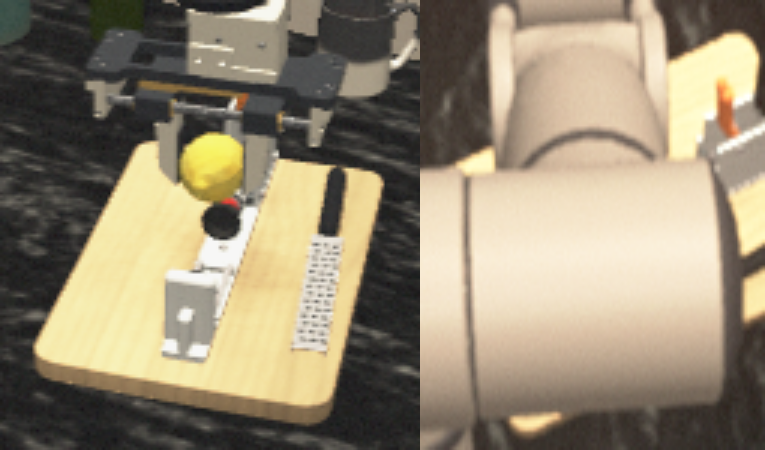

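Lemon centred in the fingers at image (351,246), matching the prediction for its held height; cups and jaw lie in line under it. Lower.

Call:
step_arm --steps '[{"x": -0.001,"y": 0.0,"z": 0.04,"rx": 0.0,"ry": 0.0,"rz": 0.0,"claw": -0.2},{"x": -0.001,"y": 0.0,"z": 0.08,"rx": 0.0,"ry": 0.0,"rz": 0.0,"claw": -0.2},{"x": -0.001,"y": 0.0,"z": 0.1,"rx": 0.0,"ry": 0.0,"rz": 0.0,"claw": -0.2},{"x": -0.001,"y": 0.0,"z": 0.108,"rx": 0.0,"ry": 0.0,"rz": 0.0,"claw": -0.2},{"x": -0.001,"y": 0.0,"z": 0.113,"rx": 0.0,"ry": 0.0,"rz": 0.0,"claw": -0.2},{"x": -0.001,"y": 0.0,"z": 0.117,"rx": 0.0,"ry": 0.0,"rz": 0.0,"claw": -0.2},{"x": -0.001,"y": 0.0,"z": 0.117,"rx": 0.0,"ry": 0.0,"rz": 0.0,"claw": -0.2},{"x": -0.001,"y": 0.0,"z": 0.117,"rx": 0.0,"ry": 0.0,"rz": 0.0,"claw": -0.2}]'

```text
time: 7.47
tool_pos: [0.5101, 0.0186, 0.0528]
tool_rot: [3.14, 0.0, 1.803]
contact_force: [0.3, 0.2, -1.4]
opening: 0.0498
grip_force: 15.0
```

Call:
step_arm --steps '[{"x": 0.0,"y": 0.0,"z": 0.001,"rx": 0.0,"ry": 0.0,"rz": 0.0,"claw": -0.2},{"x": 0.0,"y": 0.0,"z": 0.002,"rx": 0.0,"ry": 0.0,"rz": 0.0,"claw": -0.2},{"x": 0.0,"y": 0.0,"z": 0.003,"rx": 0.0,"ry": 0.0,"rz": 0.0,"claw": -0.2},{"x": 0.0,"y": 0.0,"z": 0.003,"rx": 0.0,"ry": 0.0,"rz": 0.0,"claw": -0.2},{"x": 0.0,"y": 0.0,"z": 0.003,"rx": 0.0,"ry": 0.0,"rz": 0.0,"claw": -0.2}]'

```text
time: 7.88
tool_pos: [0.5094, 0.0184, 0.0498]
tool_rot: [3.141, -0.0, 1.802]
contact_force: [-0.1, 0.3, -1.5]
opening: 0.0498
grip_force: 15.0
```

Call:
step_arm --steps '[{"x": 0.0,"y": 0.0,"z": 0.001,"rx": 0.0,"ry": 0.0,"rz": 0.0,"claw": -0.2},{"x": 0.0,"y": 0.0,"z": 0.002,"rx": 0.0,"ry": 0.0,"rz": 0.0,"claw": -0.2},{"x": 0.0,"y": 0.0,"z": 0.0025,"rx": 0.0,"ry": 0.0,"rz": 0.0,"claw": -0.2},{"x": 0.0,"y": 0.0,"z": 0.0025,"rx": 0.0,"ry": 0.0,"rz": 0.0,"claw": -0.2}]'

```text
time: 8.22
tool_pos: [0.5096, 0.0185, 0.0491]
tool_rot: [3.141, 0.0, 1.802]
contact_force: [-4.3, 0.6, 12.0]
opening: 0.05
grip_force: 15.0
```

Call:
step_arm --steps '[{"x": 0.0,"y": 0.0,"z": -0.001,"rx": 0.0,"ry": 0.0,"rz": 0.0,"claw": -0.1},{"x": 0.0,"y": 0.0,"z": -0.001,"rx": 0.0,"ry": 0.0,"rz": 0.0,"claw": 0.15},{"x": 0.0,"y": 0.0,"z": -0.001,"rx": 0.0,"ry": 0.0,"rz": 0.0,"claw": 0.3},{"x": 0.0,"y": 0.0,"z": -0.001,"rx": 0.0,"ry": 0.0,"rz": 0.0,"claw": 0.45},{"x": 0.0,"y": 0.0,"z": -0.001,"rx": 0.0,"ry": 0.0,"rz": 0.0,"claw": 0.6},{"x": 0.0,"y": 0.0,"z": -0.001,"rx": 0.0,"ry": 0.0,"rz": 0.0,"claw": 0.8},{"x": 0.0,"y": 0.0,"z": -0.001,"rx": 0.0,"ry": 0.0,"rz": 0.0,"claw": 0.8},{"x": 0.0,"y": 0.0,"z": -0.03,"rx": 0.0,"ry": 0.0,"rz": 0.0,"claw": 0.8},{"x": 0.0,"y": 0.0,"z": -0.08,"rx": 0.0,"ry": 0.0,"rz": 0.0,"claw": 1.0},{"x": 0.0,"y": 0.0,"z": -0.13,"rx": 0.0,"ry": 0.0,"rz": 0.0,"claw": 1.0},{"x": 0.0,"y": 0.0,"z": -0.18,"rx": 0.0,"ry": 0.0,"rz": 0.0,"claw": 1.0},{"x": 0.0,"y": 0.0,"z": -0.23,"rx": 0.0,"ry": 0.0,"rz": 0.0,"claw": 1.0}]'

```text
time: 9.22
tool_pos: [0.509, 0.0185, 0.2221]
tool_rot: [-3.141, -0.0, 1.802]
contact_force: [0.8, -0.2, -0.7]
opening: 0.0915
grip_force: 0.0
```

```bash
python3 - <<'E'
from h import *
go(.552,-.1625,.26,13.3)
im,_=read_camera("side")
cv2.imwrite("pics/placed.png",cv2.resize(im[190:330,290:420],None,fx=4,fy=4))
print(proj("side",[.5092,.0187,.064]))
E
```

```text
t 9.2167 pos [0.509  0.0185 0.2221] rot [-3.1414e+00 -2.0000e-04  1.8024e+00] op 0.0915 F [ 0.8 -0.2 -0.7] grip 0.0
x -0.2480 y 0.0005 z -0.0505 rz 1.9993
(np.float64(276.72185343203716), np.float64(349.26667587236017))
```

View pics/placed.png

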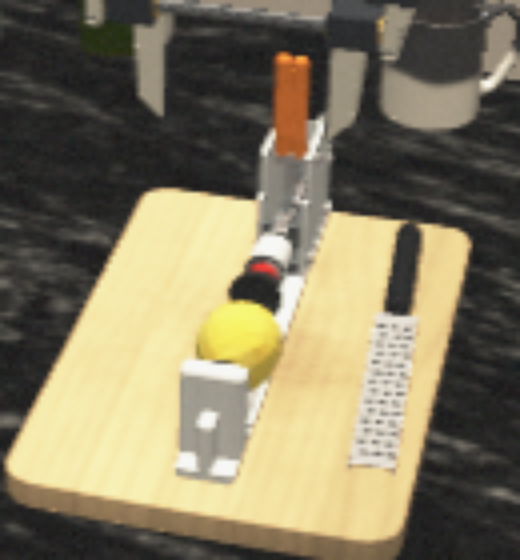

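Lemon lies on the rods between the cups (crop 239,340), aligned. Move to above the handle.

Call:
step_arm --steps '[{"x": -0.05,"y": 0.0,"z": -0.05,"rx": 0.0,"ry": 0.0,"rz": 0.15,"claw": 1.0},{"x": -0.1,"y": 0.0,"z": -0.05,"rx": 0.0,"ry": 0.0,"rz": 0.3,"claw": 1.0},{"x": -0.15,"y": 0.0,"z": -0.05,"rx": 0.0,"ry": 0.0,"rz": 0.45,"claw": 1.0},{"x": -0.2,"y": 0.0,"z": -0.05,"rx": 0.0,"ry": 0.0,"rz": 0.6,"claw": 1.0},{"x": -0.248,"y": 0.0,"z": -0.05,"rx": 0.0,"ry": 0.0,"rz": 0.75,"claw": 1.0},{"x": -0.248,"y": 0.0,"z": -0.05,"rx": 0.0,"ry": 0.0,"rz": 0.9,"claw": 1.0},{"x": -0.248,"y": 0.0,"z": -0.05,"rx": 0.0,"ry": 0.0,"rz": 1.0,"claw": 1.0}]'

```text
time: 9.85
tool_pos: [0.5521, -0.165, 0.2567]
tool_rot: [-3.141, 0.0, 1.007]
contact_force: [0.1, 1.3, 0.5]
opening: 0.0919
grip_force: 0.0
```

Call:
step_arm --steps '[{"x": 0.0,"y": 0.0,"z": 0.0,"rx": 0.0,"ry": 0.0,"rz": 0.15,"claw": 1.0},{"x": 0.0,"y": 0.0,"z": 0.0,"rx": 0.0,"ry": 0.0,"rz": 0.3,"claw": 1.0},{"x": 0.0,"y": 0.0,"z": 0.0,"rx": 0.0,"ry": 0.0,"rz": 0.45,"claw": 1.0},{"x": 0.0,"y": 0.0,"z": 0.0,"rx": 0.0,"ry": 0.0,"rz": 0.6,"claw": 1.0},{"x": 0.0,"y": 0.0,"z": 0.0,"rx": 0.0,"ry": 0.0,"rz": 0.75,"claw": 1.0},{"x": 0.0,"y": 0.0,"z": 0.0,"rx": 0.0,"ry": 0.0,"rz": 0.9,"claw": 1.0},{"x": 0.0,"y": 0.0,"z": 0.0,"rx": 0.0,"ry": 0.0,"rz": 1.0,"claw": 1.0},{"x": 0.0,"y": 0.0,"z": 0.0,"rx": 0.0,"ry": 0.0,"rz": 1.0,"claw": 1.0},{"x": 0.0,"y": 0.0,"z": 0.0,"rx": 0.0,"ry": 0.0,"rz": 1.0,"claw": 1.0}]'

```text
time: 10.6
tool_pos: [0.552, -0.1625, 0.2575]
tool_rot: [-3.141, 0.0, 0.234]
contact_force: [0.4, -0.1, 0.5]
opening: 0.0918
grip_force: 0.0
```

```bash
python3 - <<'E'
from h import *
go(.552,-.1625,.143,13.3)
np.set_printoptions(precision=4,suppress=True)
b=np.array([.5246,-.0465]);a=np.radians(13.27);ex=np.array([np.cos(a),np.sin(a)]);ey=np.array([-np.sin(a),np.cos(a)])
vis=[]
for cam in("side","top"):
    im,d=read_camera(cam); hsv=cv2.cvtColor(im,cv2.COLOR_BGR2HSV).astype(int)
    rr,cc=np.nonzero(d>0); P=unproj(cam,rr,cc,d[rr,cc]); h=hsv[rr,cc]
    Q=np.c_[(P[:,:2]-b)@ex,(P[:,:2]-b)@ey,P[:,2]]
    near=(abs(Q[:,0])<.03)&(abs(Q[:,1])<.18)
    org=near&(h[:,1]>150)&(h[:,0]<16)&(Q[:,2]>.14)&(Q[:,2]<.195)
    if org.sum():print(cam,"orange",org.sum(),np.percentile(Q[org],[5,50,95],axis=0))
    s=near&(Q[:,2]>.14)&(Q[:,2]<.195)&(h[:,2]<100)&(Q[:,1]<-.1)
    if s.sum():print(cam,"handle",s.sum(),np.percentile(Q[s],[5,50,95],axis=0))
    vis.append(im)
cv2.imwrite("pics/abv.png",np.hstack([cv2.resize(vis[0][150:310,290:410],None,fx=3.2,fy=3.2),cv2.resize(vis[1][215:343,300:420],None,fx=3.2,fy=4)]))
E
```

```text
t 10.6 pos [ 0.552  -0.1625  0.2575] rot [-3.1412e+00  3.0000e-04  2.3410e-01] op 0.0918 F [ 0.4 -0.1  0.5] grip 0.0
x -0.0000 y -0.0001 z 0.1527 rz 0.0025
side orange 141 [[-0.0087 -0.0895  0.1426]
 [ 0.0008 -0.084   0.1665]
 [ 0.01   -0.0799  0.1887]]
side handle 122 [[-0.0115 -0.1384  0.1451]
 [-0.0054 -0.1275  0.1786]
 [ 0.0113 -0.1219  0.192 ]]
```

View pics/abv.png

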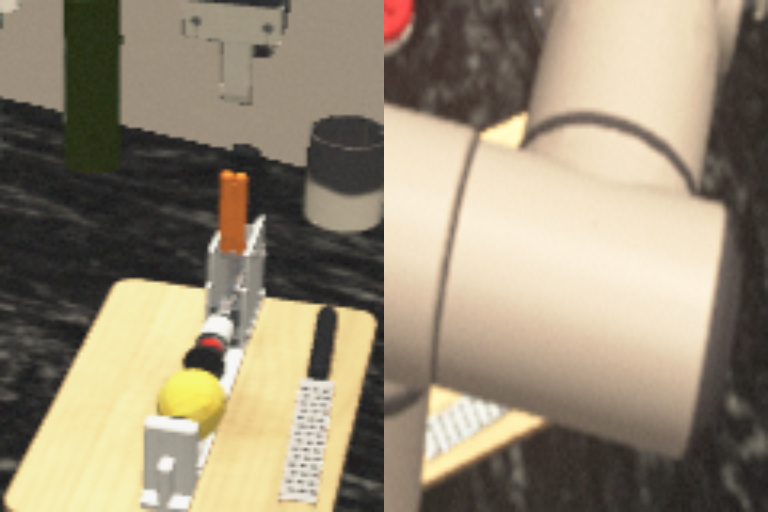

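Call:
step_arm --steps '[{"x": 0.0,"y": -0.008,"z": 0.04,"rx": 0.0,"ry": 0.0,"rz": 0.0,"claw": 1.0},{"x": 0.0,"y": -0.008,"z": 0.08,"rx": 0.0,"ry": 0.0,"rz": 0.0,"claw": 1.0},{"x": 0.0,"y": -0.008,"z": 0.11,"rx": 0.0,"ry": 0.0,"rz": 0.0,"claw": 1.0},{"x": 0.0,"y": -0.008,"z": 0.14,"rx": 0.0,"ry": 0.0,"rz": 0.0,"claw": 1.0},{"x": 0.0,"y": -0.008,"z": 0.153,"rx": 0.0,"ry": 0.0,"rz": 0.0,"claw": 1.0},{"x": 0.0,"y": -0.008,"z": 0.153,"rx": 0.0,"ry": 0.0,"rz": 0.0,"claw": 1.0},{"x": 0.0,"y": -0.008,"z": 0.153,"rx": 0.0,"ry": 0.0,"rz": 0.0,"claw": 1.0}]'

```text
time: 11.28
tool_pos: [0.551, -0.1569, 0.1435]
tool_rot: [3.142, -0.0, 0.232]
contact_force: [0.2, -0.1, 0.5]
opening: 0.0915
grip_force: 0.0
```

```bash
python3 -c "
from h import *
go(.552,-.1625,.143,13.3)
im,_=read_camera('side')
cv2.imwrite('pics/down.png',cv2.resize(im[150:310,290:410],None,fx=3.5,fy=3.5))"
```

```text
t 11.2833 pos [ 0.551  -0.1569  0.1435] rot [ 3.1416e+00 -2.0000e-04  2.3220e-01] op 0.0915 F [ 0.2 -0.1  0.5] grip 0.0
x -0.0004 y 0.0076 z 0.0006 rz 0.0001
```

View pics/down.png

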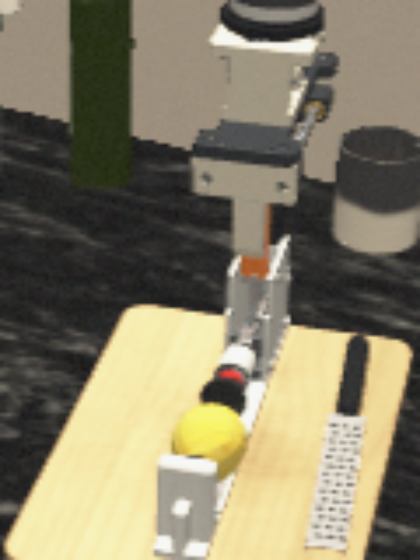

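The front finger is in front of the orange trigger (crop 255,240), lemon still seated. First squeeze, slowly.

Call:
step_arm --steps '[{"x": 0.0,"y": 0.008,"z": 0.0,"rx": 0.0,"ry": 0.0,"rz": 0.0,"claw": 1.0},{"x": 0.0,"y": 0.008,"z": 0.0,"rx": 0.0,"ry": 0.0,"rz": 0.0,"claw": 0.7},{"x": 0.0,"y": 0.008,"z": 0.0,"rx": 0.0,"ry": 0.0,"rz": 0.0,"claw": 0.5},{"x": 0.0,"y": 0.008,"z": 0.0,"rx": 0.0,"ry": 0.0,"rz": 0.0,"claw": 0.3},{"x": 0.0,"y": 0.008,"z": 0.0,"rx": 0.0,"ry": 0.0,"rz": 0.0,"claw": 0.15},{"x": 0.0,"y": 0.008,"z": 0.0,"rx": 0.0,"ry": 0.0,"rz": 0.0,"claw": 0.05},{"x": 0.0,"y": 0.008,"z": 0.0,"rx": 0.0,"ry": 0.0,"rz": 0.0,"claw": 0.05},{"x": 0.0,"y": 0.008,"z": 0.0,"rx": 0.0,"ry": 0.0,"rz": 0.0,"claw": 0.05}]' --squeeze 25

```text
time: 12.0
tool_pos: [0.5519, -0.1613, 0.1436]
tool_rot: [-3.14, -0.0, 0.232]
contact_force: [-1.5, 1.4, 3.9]
opening: 0.051
grip_force: 12.3
```

```bash
cat > m.py <<'E'
from h import *
np.set_printoptions(precision=4,suppress=True)
b=np.array([.5246,-.0465]);a=np.radians(13.27);ex=np.array([np.cos(a),np.sin(a)]);ey=np.array([-np.sin(a),np.cos(a)])
s=robot.observe(); p=s["tool_pos"][:2]-b; c=p@ey
print("t",s["time"],"tool board x,y",p@ex,c,"c rel grip(-.139)",c+.139,"op",s["opening"],"front",c+s["opening"]/2+.139,"back",c-s["opening"]/2+.139,"F along ey",s["contact_force"][:2]@ey,"F",s["contact_force"],"grip",s["grip_force"])
im,d=read_camera("side"); hsv=cv2.cvtColor(im,cv2.COLOR_BGR2HSV).astype(int)
# along-axis profile (axis height) resampled on the upper line of the sleeve
def prof(z,x0=0.):
    ys=np.arange(-.05,.06,.002); out=[]
    for y in ys:
        w=np.array([*(b+ex*x0+ey*y),z]); r,c=proj("side",w)
        out.append(cv2.getRectSubPix(im,(1,1),(float(c),float(r)))[0,0])
    return ys,np.array(out).astype(int)
ys,o=prof(.073)
red=np.clip(o[:,2]-o[:,1],0,255)
print("redness",dict(zip((ys*1000).astype(int).tolist(),red.tolist())))
print("red mm",(red*2).sum()/max(red.max(),1),"centroid",(red*ys).sum()/max(red.sum(),1)*1000)
reg=hsv[225:320,320:400]; R=(im[225:320,320:400,2].astype(int)-im[225:320,320:400,1]); B=im[225:320,320:400,1].astype(int)-im[225:320,320:400,0]
mk=(R>60)&(B<40); rr,cc=np.nonzero(mk); print("redpix",mk.sum(),R[mk].sum(),rr.mean()+225 if len(rr) else 0,cc.mean()+320 if len(cc) else 0)
rr,cc=np.nonzero((B>60)&(R<60)&(reg[...,1]>150)); print("lemon pix",len(rr),rr.mean()+225,cc.mean()+320)
print("red pred mouth: rows for y",[tuple(np.round(proj("side",[*(b+ey*y),.073]),1)) for y in(-.02,0,.02,.04)])
E
python3 m.py
```

```text
t 12.0 tool board x,y 0.00018064233711808883 -0.11798102843788226 c rel grip(-.139) 0.021018971562117753 op 0.050971777729771156 front 0.04650486042700333 back -0.0044669173027678255 F along ey 1.7189199913014046 F [-1.4609  1.4215  3.9489] grip 12.342656627297401
redness {-50: 1, -48: 0, -46: 0, -44: 0, -41: 0, -39: 0, -37: 0, -35: 0, -33: 0, -31: 0, -29: 0, -27: 0, -25: 1, -23: 2, -21: 2, -19: 3, -17: 4, -15: 36, -13: 99, -11: 160, -9: 168, -7: 172, -5: 143, -3: 86, -1: 27, 0: 13, 2: 4, 4: 2, 6: 2, 8: 2, 10: 4, 12: 5, 14: 3, 16: 1, 18: 0, 20: 0, 22: 0, 24: 6, 26: 15, 28: 15, 30: 8, 32: 1, 34: 1, 36: 1, 38: 1, 40: 1, 42: 1, 44: 1, 46: 1, 48: 2, 50: 2, 52: 2, 54: 2, 56: 3, 58: 4}
red mm 11.709302325581396 centroid -5.936444885799368
redpix 18 2168 250.88888888888889 357.8888888888889
lemon pix 183 276.25136612021856 350.5191256830601
red pred mouth: rows for y [(np.float64(255.4), np.float64(356.5)), (np.float64(259.5), np.float64(355.0)), (np.float64(263.6), np.float64(353.3)), (np.float64(267.8), np.float64(351.7))]
```

Call:
step_arm --steps '[{"x": 0.0,"y": 0.003,"z": 0.0,"rx": 0.0,"ry": 0.0,"rz": 0.0,"claw": 0.05},{"x": 0.0,"y": 0.006,"z": 0.0,"rx": 0.0,"ry": 0.0,"rz": 0.0,"claw": 0.0},{"x": 0.0,"y": 0.006,"z": 0.0,"rx": 0.0,"ry": 0.0,"rz": 0.0,"claw": -0.1},{"x": 0.0,"y": 0.006,"z": 0.0,"rx": 0.0,"ry": 0.0,"rz": 0.0,"claw": -0.15},{"x": 0.0,"y": 0.006,"z": 0.0,"rx": 0.0,"ry": 0.0,"rz": 0.0,"claw": -0.15},{"x": 0.0,"y": 0.006,"z": 0.0,"rx": 0.0,"ry": 0.0,"rz": 0.0,"claw": -0.15}]' --squeeze 25

```text
time: 12.55
tool_pos: [0.5528, -0.165, 0.144]
tool_rot: [-3.138, -0.0, 0.232]
contact_force: [-3.5, 7.9, 10.0]
opening: 0.0431
grip_force: 26.5
```

```bash
python3 m.py|grep -v pred
```

```text
t 12.55 tool board x,y 0.00022220977255126047 -0.12177116428148624 c rel grip(-.139) 0.017228835718513774 op 0.04313423070236141 front 0.03879595106969448 back -0.004338279632666919 F along ey 8.444633807521212 F [-3.4845  7.8545 10.044 ] grip 26.541377305984497
redness {-50: 5, -48: 3, -46: 2, -44: 1, -41: 1, -39: 0, -37: 0, -35: 0, -33: 0, -31: 0, -29: 0, -27: 0, -25: 0, -23: 0, -21: 0, -19: 1, -17: 2, -15: 2, -13: 2, -11: 6, -9: 65, -7: 129, -5: 163, -3: 172, -1: 172, 0: 137, 2: 91, 4: 49, 6: 19, 8: 2, 10: 0, 12: 0, 14: 0, 16: 1, 18: 1, 20: 0, 22: 0, 24: 2, 26: 11, 28: 13, 30: 7, 32: 1, 34: 1, 36: 1, 38: 1, 40: 1, 42: 1, 44: 1, 46: 1, 48: 2, 50: 2, 52: 2, 54: 3, 56: 3, 58: 4}
red mm 12.593023255813954 centroid -1.6879039704524073
redpix 16 2187 254.9375 356.0
lemon pix 183 276.224043715847 350.5081967213115
```

```bash
cat >> m.py <<'E'
im=cv2.imread("pics/side0.png"); ys,o=prof(.073); red=np.clip(o[:,2]-o[:,1],0,255); red[ys>.022]=0
print("BASE red mm",(red*2).sum()/red.max(),"centroid",(red*ys).sum()/red.sum()*1000, red[12:35])
E
python3 m.py|egrep "BASE|grip|red mm"
```

```text
t 12.6 tool board x,y 0.0002017981031049414 -0.12177764671690625 c rel grip(-.139) 0.017222353283093766 op 0.04319806051656768 front 0.03882138354137761 back -0.004376676975190064 F along ey 8.87995442061566 F [-3.1849  8.3724  9.8178] grip 26.540772914886475
red mm 12.275862068965518 centroid -1.447565543071121
BASE red mm 10.491017964071856 centroid -14.456621004566182 [  2   5  19  74 131 161 167 162 100  37   7   3   1   0   0   0   0   0
```

Call:
step_arm --steps '[{"x": 0.0,"y": 0.0,"z": 0.0,"rx": 0.0,"ry": 0.0,"rz": 0.0,"claw": -0.2},{"x": 0.0,"y": 0.0,"z": 0.0,"rx": 0.0,"ry": 0.0,"rz": 0.0,"claw": -0.2},{"x": 0.0,"y": 0.0,"z": 0.0,"rx": 0.0,"ry": 0.0,"rz": 0.0,"claw": -0.2}]' --squeeze 35

```text
time: 12.9
tool_pos: [0.5528, -0.1651, 0.1439]
tool_rot: [-3.138, -0.0, 0.232]
contact_force: [-3.2, 7.4, 10.4]
opening: 0.0428
grip_force: 36.5
```

```bash
python3 m.py|egrep "BASE|grip|red mm"
```

```text
t 12.9 tool board x,y 0.00021129142198249922 -0.12192721023225968 c rel grip(-.139) 0.017072789767740335 op 0.042813214212950174 front 0.03847939687421542 back -0.004333817338734752 F along ey 7.9613597572385455 F [-3.2199  7.4204 10.4061] grip 36.49732232093811
red mm 12.563218390804598 centroid -1.4455626715461631
BASE red mm 10.491017964071856 centroid -14.456621004566182 [  2   5  19  74 131 161 167 162 100  37   7   3   1   0   0   0   0   0
```

Call:
step_arm --steps '[{"x": 0.0,"y": 0.0,"z": 0.0,"rx": 0.0,"ry": 0.0,"rz": 0.0,"claw": 1.0},{"x": 0.0,"y": 0.0,"z": 0.0,"rx": 0.0,"ry": 0.0,"rz": 0.0,"claw": 1.0},{"x": 0.0,"y": 0.0,"z": 0.0,"rx": 0.0,"ry": 0.0,"rz": 0.0,"claw": 1.0},{"x": 0.0,"y": 0.0,"z": 0.0,"rx": 0.0,"ry": 0.0,"rz": 0.0,"claw": 1.0},{"x": 0.0,"y": 0.0,"z": 0.0,"rx": 0.0,"ry": 0.0,"rz": 0.0,"claw": 1.0},{"x": 0.0,"y": 0.0,"z": 0.0,"rx": 0.0,"ry": 0.0,"rz": 0.0,"claw": 1.0},{"x": 0.0,"y": 0.0,"z": 0.0,"rx": 0.0,"ry": 0.0,"rz": 0.0,"claw": 1.0}]' --squeeze 25

```text
time: 13.53
tool_pos: [0.5531, -0.1673, 0.1428]
tool_rot: [3.141, 0.0, 0.232]
contact_force: [-1.0, 0.6, -1.4]
opening: 0.0847
grip_force: 0.6
```

```bash
python3 m.py|egrep "grip|red mm|lemon"
```

```text
t 13.5333 tool board x,y -3.408574158339843e-05 -0.1241231011149625 c rel grip(-.139) 0.014876898885037515 op 0.08465505039040008 front 0.057204424080237556 back -0.02745062631016254 F along ey 0.7746766220742481 F [-0.9657  0.5682 -1.42  ] grip 0.6044048722833395
red mm 12.367816091954023 centroid -1.3327137546468
lemon pix 184 276.20652173913044 350.47826086956525
BASE red mm 10.491017964071856 centroid -14.456621004566182 [  2   5  19  74 131 161 167 162 100  37   7   3   1   0   0   0   0   0
```

Call:
step_arm --steps '[{"x": 0.0,"y": 0.0,"z": 0.0,"rx": 0.0,"ry": 0.0,"rz": 0.0,"claw": 0.4},{"x": 0.0,"y": 0.0,"z": 0.0,"rx": 0.0,"ry": 0.0,"rz": 0.0,"claw": 0.2},{"x": 0.0,"y": 0.0,"z": 0.0,"rx": 0.0,"ry": 0.0,"rz": 0.0,"claw": 0.0},{"x": 0.0,"y": 0.0,"z": 0.0,"rx": 0.0,"ry": 0.0,"rz": 0.0,"claw": -0.15},{"x": 0.0,"y": 0.0,"z": 0.0,"rx": 0.0,"ry": 0.0,"rz": 0.0,"claw": -0.15},{"x": 0.0,"y": 0.0,"z": 0.0,"rx": 0.0,"ry": 0.0,"rz": 0.0,"claw": -0.15},{"x": 0.0,"y": 0.0,"z": 0.0,"rx": 0.0,"ry": 0.0,"rz": 0.0,"claw": -0.15},{"x": 0.0,"y": 0.0,"z": 0.0,"rx": 0.0,"ry": 0.0,"rz": 0.0,"claw": -0.15}]' --squeeze 25

```text
time: 14.25
tool_pos: [0.5528, -0.1648, 0.1442]
tool_rot: [-3.138, -0.0, 0.232]
contact_force: [-1.9, 0.2, 4.0]
opening: 0.0436
grip_force: 26.4
```

```bash
python3 m.py|egrep "grip|red mm|lemon"
```

```text
t 14.25 tool board x,y 0.0002713032931593196 -0.12164219501438099 c rel grip(-.139) 0.01735780498561902 op 0.04363183120910427 front 0.03917372059017116 back -0.004458110618933114 F along ey 0.6153743843922271 F [-1.9308  0.1769  4.0328] grip 26.423362344503403
red mm 12.845714285714285 centroid 3.500000000000044
lemon pix 184 276.16847826086956 350.4673913043478
BASE red mm 10.491017964071856 centroid -14.456621004566182 [  2   5  19  74 131 161 167 162 100  37   7   3   1   0   0   0   0   0
```

Call:
step_arm --steps '[{"x": 0.0,"y": 0.0,"z": 0.0,"rx": 0.0,"ry": 0.0,"rz": 0.0,"claw": 1.0},{"x": 0.0,"y": 0.0,"z": 0.0,"rx": 0.0,"ry": 0.0,"rz": 0.0,"claw": 1.0},{"x": 0.0,"y": 0.0,"z": 0.0,"rx": 0.0,"ry": 0.0,"rz": 0.0,"claw": 1.0},{"x": 0.0,"y": 0.0,"z": 0.0,"rx": 0.0,"ry": 0.0,"rz": 0.0,"claw": 1.0},{"x": 0.0,"y": 0.0,"z": 0.0,"rx": 0.0,"ry": 0.0,"rz": 0.0,"claw": 1.0},{"x": 0.0,"y": 0.0,"z": 0.0,"rx": 0.0,"ry": 0.0,"rz": 0.0,"claw": 1.0},{"x": 0.0,"y": 0.0,"z": 0.0,"rx": 0.0,"ry": 0.0,"rz": 0.0,"claw": 1.0},{"x": 0.0,"y": 0.0,"z": 0.0,"rx": 0.0,"ry": 0.0,"rz": 0.0,"claw": 1.0},{"x": 0.0,"y": 0.0,"z": 0.0,"rx": 0.0,"ry": 0.0,"rz": 0.0,"claw": 1.0},{"x": 0.0,"y": 0.0,"z": 0.0,"rx": 0.0,"ry": 0.0,"rz": 0.0,"claw": 1.0}]' --squeeze 25

```text
time: 15.13
tool_pos: [0.5533, -0.1675, 0.1432]
tool_rot: [3.141, -0.0, 0.231]
contact_force: [0.6, -0.7, 1.1]
opening: 0.0915
grip_force: 0.0
```

```bash
python3 m.py|egrep "rel grip|red mm|lemon"|grep -v BASE
```

```text
t 15.1333 tool board x,y 0.0001429086789973408 -0.1243148121227077 c rel grip(-.139) 0.01468518787729231 op 0.09152560139418117 front 0.060447988574382897 back -0.03107761281979826 F along ey -0.8558025783700111 F [ 0.6198 -0.7331  1.1293] grip 0.0
red mm 12.937853107344633 centroid 3.9248908296943683
lemon pix 179 276.23463687150837 350.5698324022346
```

Call:
step_arm --steps '[{"x": 0.0,"y": 0.0,"z": 0.0,"rx": 0.0,"ry": 0.0,"rz": 0.0,"claw": 0.4},{"x": 0.0,"y": 0.0,"z": 0.0,"rx": 0.0,"ry": 0.0,"rz": 0.0,"claw": 0.2},{"x": 0.0,"y": 0.0,"z": 0.0,"rx": 0.0,"ry": 0.0,"rz": 0.0,"claw": 0.0},{"x": 0.0,"y": 0.0,"z": 0.0,"rx": 0.0,"ry": 0.0,"rz": 0.0,"claw": -0.15},{"x": 0.0,"y": 0.0,"z": 0.0,"rx": 0.0,"ry": 0.0,"rz": 0.0,"claw": -0.15},{"x": 0.0,"y": 0.0,"z": 0.0,"rx": 0.0,"ry": 0.0,"rz": 0.0,"claw": -0.15},{"x": 0.0,"y": 0.0,"z": 0.0,"rx": 0.0,"ry": 0.0,"rz": 0.0,"claw": -0.15},{"x": 0.0,"y": 0.0,"z": 0.0,"rx": 0.0,"ry": 0.0,"rz": 0.0,"claw": -0.15},{"x": 0.0,"y": 0.0,"z": 0.0,"rx": 0.0,"ry": 0.0,"rz": 0.0,"claw": -0.15},{"x": 0.0,"y": 0.0,"z": 0.0,"rx": 0.0,"ry": 0.0,"rz": 0.0,"claw": -0.15}]' --squeeze 25

```text
time: 16.02
tool_pos: [0.5528, -0.165, 0.1441]
tool_rot: [-3.138, -0.0, 0.232]
contact_force: [-3.8, 9.1, 10.5]
opening: 0.0429
grip_force: 26.9
```

```bash
python3 m.py|egrep "rel grip|red|lemon"|grep -v BASE
```

```text
t 16.0167 tool board x,y 0.0002590705220688834 -0.12181850441611569 c rel grip(-.139) 0.01718149558388432 op 0.042869421022993945 front 0.0386162060953813 back -0.0042532149276126585 F along ey 9.685235449088783 F [-3.7903  9.057  10.5019] grip 26.93280816078186
redness {-50: 12, -48: 12, -46: 12, -44: 12, -41: 11, -39: 8, -37: 6, -35: 5, -33: 4, -31: 3, -29: 2, -27: 1, -25: 0, -23: 0, -21: 0, -19: 0, -17: 0, -15: 0, -13: 0, -11: 0, -9: 0, -7: 0, -5: 1, -3: 2, -1: 5, 0: 2, 2: 0, 4: 23, 6: 68, 8: 121, 10: 153, 12: 174, 14: 168, 16: 150, 18: 111, 20: 54, 22: 5, 24: 7, 26: 13, 28: 13, 30: 7, 32: 3, 34: 2, 36: 1, 38: 1, 40: 1, 42: 1, 44: 1, 46: 1, 48: 2, 50: 2, 52: 2, 54: 2, 56: 2, 58: 3}
red mm 13.666666666666666 centroid 9.604709840201899
redpix 18 2344 258.44444444444446 354.94444444444446
lemon pix 180 276.25555555555553 350.5388888888889
red pred mouth: rows for y [(np.float64(255.4), np.float64(356.5)), (np.float64(259.5), np.float64(355.0)), (np.float64(263.6), np.float64(353.3)), (np.float64(267.8), np.float64(351.7))]
```

```bash
cat > m2.py <<'E'
from h import *
b=np.array([.5246,-.0465]);a=np.radians(13.27);ex=np.array([np.cos(a),np.sin(a)]);ey=np.array([-np.sin(a),np.cos(a)])
s=robot.observe(); c=(s["tool_pos"][:2]-b)@ey+.1433; o=s["opening"]
print("t %.2f op %.4f front %.4f back %.4f grip %.1f Fey %.1f"%(s["time"],o,c+o/2,c-o/2,s["grip_force"],s["contact_force"][:2]@ey))
ims=np.mean([read_camera("side")[0].astype(float) for _ in range(3)],0).astype(np.float32)
ys=np.arange(-.03,.07,.001); P=np.zeros((len(ys),3))
for x0 in(-.004,0,.004):
    for i,y in enumerate(ys):
        r,cc=proj("side",[*(b+ex*x0+ey*y),.073]); P[i]+=cv2.getRectSubPix(ims[...],(1,1),(float(cc),float(r)))[0,0]/3
R=np.clip(P[:,2]-P[:,1]-15,0,None)*((P[:,1]-P[:,0])<40)
k=R.argmax(); pk=R[max(0,k-3):k+4].mean(); i=k;j=k
while i>0 and R[i]>pk/2:i-=1
while j<len(R)-1 and R[j]>pk/2:j+=1
print("red back edge %.0f front edge %.0f  fwhm %.0f  integral %.1f peak %.0f centroid %.1f"%(ys[i]*1e3,ys[j]*1e3,j-i,R.sum()/170,pk,(R*ys).sum()/R.sum()*1e3))
Y=(P[:,1]-P[:,0]); print("yellow start y", ys[np.argmax(Y>60)]*1e3)
im=read_camera("top")[0]; q=im[255:300,290:350].astype(int); print("top red", ((q[...,2]-q[...,1]>70)&(q[...,1]-q[...,0]<30)).sum())
E
python3 m2.py
```

```text
t 16.07 op 0.0429 front 0.0429 back 0.0001 grip 26.9 Fey 9.4
red back edge 7 front edge 19  fwhm 12  integral 9.2 peak 136 centroid 13.2
yellow start y 28.000000000000053
top red 0
```

Call:
step_arm --steps '[{"x": 0.0,"y": 0.0,"z": 0.0,"rx": 0.0,"ry": 0.0,"rz": 0.0,"claw": 1.0},{"x": 0.0,"y": 0.0,"z": 0.0,"rx": 0.0,"ry": 0.0,"rz": 0.0,"claw": 1.0},{"x": 0.0,"y": 0.0,"z": 0.0,"rx": 0.0,"ry": 0.0,"rz": 0.0,"claw": 1.0},{"x": 0.0,"y": 0.0,"z": 0.0,"rx": 0.0,"ry": 0.0,"rz": 0.0,"claw": 1.0},{"x": 0.0,"y": 0.0,"z": 0.0,"rx": 0.0,"ry": 0.0,"rz": 0.0,"claw": 1.0},{"x": 0.0,"y": 0.0,"z": 0.0,"rx": 0.0,"ry": 0.0,"rz": 0.0,"claw": 1.0},{"x": 0.0,"y": 0.0,"z": 0.0,"rx": 0.0,"ry": 0.0,"rz": 0.0,"claw": 1.0},{"x": 0.0,"y": 0.0,"z": 0.0,"rx": 0.0,"ry": 0.0,"rz": 0.0,"claw": 1.0},{"x": 0.0,"y": 0.0,"z": 0.0,"rx": 0.0,"ry": 0.0,"rz": 0.0,"claw": 1.0},{"x": 0.0,"y": 0.0,"z": 0.0,"rx": 0.0,"ry": 0.0,"rz": 0.0,"claw": 1.0}]' --squeeze 25

```text
time: 17.1
tool_pos: [0.5533, -0.1674, 0.1432]
tool_rot: [3.141, -0.0, 0.231]
contact_force: [-0.6, -0.2, 0.4]
opening: 0.0923
grip_force: 0.0
```

Call:
step_arm --steps '[{"x": 0.0,"y": 0.0,"z": 0.0,"rx": 0.0,"ry": 0.0,"rz": 0.0,"claw": 0.6},{"x": 0.0,"y": 0.0,"z": 0.0,"rx": 0.0,"ry": 0.0,"rz": 0.0,"claw": 0.4},{"x": 0.0,"y": 0.0,"z": 0.0,"rx": 0.0,"ry": 0.0,"rz": 0.0,"claw": 0.2},{"x": 0.0,"y": 0.0,"z": 0.0,"rx": 0.0,"ry": 0.0,"rz": 0.0,"claw": 0.2},{"x": 0.0,"y": 0.0,"z": 0.0,"rx": 0.0,"ry": 0.0,"rz": 0.0,"claw": 0.2},{"x": 0.0,"y": 0.0,"z": 0.0,"rx": 0.0,"ry": 0.0,"rz": 0.0,"claw": 0.2}]' --squeeze 25

```text
time: 17.6
tool_pos: [0.5525, -0.1641, 0.1437]
tool_rot: [-3.136, 0.0, 0.232]
contact_force: [-3.4, 12.3, 10.8]
opening: 0.0573
grip_force: 6.6
```

```bash
python3 m2.py
```

```text
t 17.60 op 0.0573 front 0.0511 back -0.0062 grip 6.6 Fey 12.7
red back edge 10 front edge 22  fwhm 12  integral 8.7 peak 134 centroid 15.9
yellow start y 30.000000000000053
top red 0
```

Call:
step_arm --steps '[{"x": 0.0,"y": 0.0,"z": 0.0,"rx": 0.0,"ry": 0.0,"rz": 0.0,"claw": 0.1},{"x": 0.0,"y": 0.0,"z": 0.0,"rx": 0.0,"ry": 0.0,"rz": 0.0,"claw": 0.05},{"x": 0.0,"y": 0.0,"z": 0.0,"rx": 0.0,"ry": 0.0,"rz": 0.0,"claw": 0.0},{"x": 0.0,"y": 0.0,"z": 0.0,"rx": 0.0,"ry": 0.0,"rz": 0.0,"claw": 0.0},{"x": 0.0,"y": 0.0,"z": 0.0,"rx": 0.0,"ry": 0.0,"rz": 0.0,"claw": 0.0}]' --squeeze 25

```text
time: 18.22
tool_pos: [0.5527, -0.1645, 0.1443]
tool_rot: [-3.138, -0.0, 0.232]
contact_force: [-4.2, 9.4, 11.4]
opening: 0.0461
grip_force: 6.9
```

```bash
python3 m2.py
```

```text
t 18.22 op 0.0461 front 0.0450 back -0.0011 grip 6.9 Fey 10.1
red back edge 15 front edge 26  fwhm 11  integral 8.5 peak 136 centroid 20.4
yellow start y 35.00000000000006
top red 0
```

Call:
step_arm --steps '[{"x": 0.0,"y": 0.0,"z": 0.0,"rx": 0.0,"ry": 0.0,"rz": 0.0,"claw": -0.08},{"x": 0.0,"y": 0.0,"z": 0.0,"rx": 0.0,"ry": 0.0,"rz": 0.0,"claw": -0.15},{"x": 0.0,"y": 0.0,"z": 0.0,"rx": 0.0,"ry": 0.0,"rz": 0.0,"claw": -0.15},{"x": 0.0,"y": 0.0,"z": 0.0,"rx": 0.0,"ry": 0.0,"rz": 0.0,"claw": -0.15}]' --squeeze 25

```text
time: 18.75
tool_pos: [0.5528, -0.165, 0.1443]
tool_rot: [-3.139, -0.001, 0.232]
contact_force: [-3.3, 7.3, 10.9]
opening: 0.0431
grip_force: 26.9
```

```bash
python3 m2.py
```

```text
t 18.75 op 0.0431 front 0.0430 back -0.0001 grip 26.9 Fey 7.9
red back edge 16 front edge 27  fwhm 11  integral 8.9 peak 141 centroid 21.5
yellow start y 36.00000000000006
top red 0
```

Call:
step_arm --steps '[{"x": 0.0,"y": 0.0,"z": 0.0,"rx": 0.0,"ry": 0.0,"rz": 0.0,"claw": 1.0},{"x": 0.0,"y": 0.0,"z": 0.0,"rx": 0.0,"ry": 0.0,"rz": 0.0,"claw": 1.0},{"x": 0.0,"y": 0.0,"z": 0.0,"rx": 0.0,"ry": 0.0,"rz": 0.0,"claw": 1.0},{"x": 0.0,"y": 0.0,"z": 0.0,"rx": 0.0,"ry": 0.0,"rz": 0.0,"claw": 1.0},{"x": 0.0,"y": 0.0,"z": 0.0,"rx": 0.0,"ry": 0.0,"rz": 0.0,"claw": 1.0},{"x": 0.0,"y": 0.0,"z": 0.0,"rx": 0.0,"ry": 0.0,"rz": 0.0,"claw": 1.0},{"x": 0.0,"y": 0.0,"z": 0.0,"rx": 0.0,"ry": 0.0,"rz": 0.0,"claw": 1.0},{"x": 0.0,"y": 0.0,"z": 0.0,"rx": 0.0,"ry": 0.0,"rz": 0.0,"claw": 1.0},{"x": 0.0,"y": 0.0,"z": 0.0,"rx": 0.0,"ry": 0.0,"rz": 0.0,"claw": 1.0},{"x": 0.0,"y": 0.0,"z": 0.0,"rx": 0.0,"ry": 0.0,"rz": 0.0,"claw": 1.0}]' --squeeze 25

```text
time: 19.78
tool_pos: [0.5533, -0.1674, 0.1432]
tool_rot: [3.141, -0.0, 0.231]
contact_force: [-0.0, -0.1, -0.3]
opening: 0.0914
grip_force: 0.0
```

```bash
python3 m2.py
```

```text
t 19.78 op 0.0914 front 0.0647 back -0.0267 grip 0.0 Fey -0.1
red back edge 16 front edge 27  fwhm 11  integral 8.9 peak 140 centroid 21.5
yellow start y 36.00000000000006
top red 0
```

Call:
step_arm --steps '[{"x": 0.0,"y": 0.0,"z": 0.0,"rx": 0.0,"ry": 0.0,"rz": 0.0,"claw": 0.6},{"x": 0.0,"y": 0.0,"z": 0.0,"rx": 0.0,"ry": 0.0,"rz": 0.0,"claw": 0.4},{"x": 0.0,"y": 0.0,"z": 0.0,"rx": 0.0,"ry": 0.0,"rz": 0.0,"claw": 0.2},{"x": 0.0,"y": 0.0,"z": 0.0,"rx": 0.0,"ry": 0.0,"rz": 0.0,"claw": 0.2},{"x": 0.0,"y": 0.0,"z": 0.0,"rx": 0.0,"ry": 0.0,"rz": 0.0,"claw": 0.2},{"x": 0.0,"y": 0.0,"z": 0.0,"rx": 0.0,"ry": 0.0,"rz": 0.0,"claw": 0.2}]' --squeeze 25

```text
time: 20.48
tool_pos: [0.5525, -0.1641, 0.1437]
tool_rot: [-3.136, 0.0, 0.232]
contact_force: [-3.1, 12.4, 10.4]
opening: 0.0575
grip_force: 6.6
```

```bash
python3 m2.py
```

```text
t 20.48 op 0.0575 front 0.0512 back -0.0063 grip 6.6 Fey 12.8
red back edge 18 front edge 30  fwhm 12  integral 8.7 peak 131 centroid 23.6
yellow start y 38.000000000000064
top red 0
```

Call:
step_arm --steps '[{"x": 0.0,"y": 0.0,"z": 0.0,"rx": 0.0,"ry": 0.0,"rz": 0.0,"claw": 0.15},{"x": 0.0,"y": 0.0,"z": 0.0,"rx": 0.0,"ry": 0.0,"rz": 0.0,"claw": 0.1},{"x": 0.0,"y": 0.0,"z": 0.0,"rx": 0.0,"ry": 0.0,"rz": 0.0,"claw": 0.1},{"x": 0.0,"y": 0.0,"z": 0.0,"rx": 0.0,"ry": 0.0,"rz": 0.0,"claw": 0.1}]' --squeeze 25

```text
time: 21.02
tool_pos: [0.5525, -0.164, 0.1441]
tool_rot: [-3.137, 0.0, 0.232]
contact_force: [-5.6, 12.7, 11.8]
opening: 0.0507
grip_force: 7.4
```

```bash
python3 m2.py
```

```text
t 21.02 op 0.0507 front 0.0479 back -0.0028 grip 7.4 Fey 13.6
red back edge 20 front edge 32  fwhm 12  integral 8.6 peak 138 centroid 25.9
yellow start y 40.000000000000064
top red 0
```

Call:
step_arm --steps '[{"x": 0.0,"y": 0.0,"z": 0.0,"rx": 0.0,"ry": 0.0,"rz": 0.0,"claw": 0.05},{"x": 0.0,"y": 0.0,"z": 0.0,"rx": 0.0,"ry": 0.0,"rz": 0.0,"claw": 0.0},{"x": 0.0,"y": 0.0,"z": 0.0,"rx": 0.0,"ry": 0.0,"rz": 0.0,"claw": 0.0},{"x": 0.0,"y": 0.0,"z": 0.0,"rx": 0.0,"ry": 0.0,"rz": 0.0,"claw": 0.0}]' --squeeze 25

```text
time: 21.55
tool_pos: [0.5525, -0.164, 0.1443]
tool_rot: [-3.137, -0.0, 0.232]
contact_force: [-4.9, 11.8, 13.7]
opening: 0.0461
grip_force: 7.9
```

```bash
python3 m2.py
```

```text
t 21.55 op 0.0461 front 0.0456 back -0.0005 grip 7.9 Fey 12.6
red back edge 21 front edge 33  fwhm 12  integral 8.6 peak 132 centroid 27.2
yellow start y 41.000000000000064
top red 0
```

Call:
step_arm --steps '[{"x": 0.0,"y": 0.0,"z": 0.0,"rx": 0.0,"ry": 0.0,"rz": 0.0,"claw": -0.08},{"x": 0.0,"y": 0.0,"z": 0.0,"rx": 0.0,"ry": 0.0,"rz": 0.0,"claw": -0.15},{"x": 0.0,"y": 0.0,"z": 0.0,"rx": 0.0,"ry": 0.0,"rz": 0.0,"claw": -0.15},{"x": 0.0,"y": 0.0,"z": 0.0,"rx": 0.0,"ry": 0.0,"rz": 0.0,"claw": -0.15}]' --squeeze 25

```text
time: 22.08
tool_pos: [0.5528, -0.165, 0.1443]
tool_rot: [-3.139, -0.0, 0.232]
contact_force: [-3.3, 7.6, 12.4]
opening: 0.0428
grip_force: 27.2
```

```bash
python3 m2.py
```

```text
t 22.08 op 0.0428 front 0.0429 back 0.0001 grip 27.2 Fey 8.2
red back edge 23 front edge 33  fwhm 10  integral 7.3 peak 123 centroid 28.2
yellow start y 41.000000000000064
top red 0
```

Call:
step_arm --steps '[{"x": 0.0,"y": 0.0,"z": 0.0,"rx": 0.0,"ry": 0.0,"rz": 0.0,"claw": 1.0},{"x": 0.0,"y": 0.0,"z": 0.0,"rx": 0.0,"ry": 0.0,"rz": 0.0,"claw": 1.0},{"x": 0.0,"y": 0.0,"z": 0.0,"rx": 0.0,"ry": 0.0,"rz": 0.0,"claw": 1.0},{"x": 0.0,"y": 0.0,"z": 0.0,"rx": 0.0,"ry": 0.0,"rz": 0.0,"claw": 1.0},{"x": 0.0,"y": 0.0,"z": 0.0,"rx": 0.0,"ry": 0.0,"rz": 0.0,"claw": 1.0},{"x": 0.0,"y": 0.0,"z": 0.0,"rx": 0.0,"ry": 0.0,"rz": 0.0,"claw": 1.0},{"x": 0.0,"y": 0.0,"z": 0.0,"rx": 0.0,"ry": 0.0,"rz": 0.0,"claw": 1.0},{"x": 0.0,"y": 0.0,"z": 0.0,"rx": 0.0,"ry": 0.0,"rz": 0.0,"claw": 1.0},{"x": 0.0,"y": 0.0,"z": 0.0,"rx": 0.0,"ry": 0.0,"rz": 0.0,"claw": 1.0},{"x": 0.0,"y": 0.0,"z": 0.0,"rx": 0.0,"ry": 0.0,"rz": 0.0,"claw": 1.0}]' --squeeze 25

```text
time: 23.12
tool_pos: [0.5533, -0.1674, 0.1432]
tool_rot: [3.141, -0.0, 0.231]
contact_force: [-0.3, 0.3, 0.2]
opening: 0.092
grip_force: 0.0
```

```bash
python3 m2.py
```

```text
t 23.12 op 0.0920 front 0.0650 back -0.0270 grip 0.0 Fey 0.4
red back edge 21 front edge 33  fwhm 12  integral 9.0 peak 135 centroid 27.1
yellow start y 41.000000000000064
top red 0
```

Call:
step_arm --steps '[{"x": 0.0,"y": 0.0,"z": 0.0,"rx": 0.0,"ry": 0.0,"rz": 0.0,"claw": 0.6},{"x": 0.0,"y": 0.0,"z": 0.0,"rx": 0.0,"ry": 0.0,"rz": 0.0,"claw": 0.4},{"x": 0.0,"y": 0.0,"z": 0.0,"rx": 0.0,"ry": 0.0,"rz": 0.0,"claw": 0.2},{"x": 0.0,"y": 0.0,"z": 0.0,"rx": 0.0,"ry": 0.0,"rz": 0.0,"claw": 0.1},{"x": 0.0,"y": 0.0,"z": 0.0,"rx": 0.0,"ry": 0.0,"rz": 0.0,"claw": 0.1},{"x": 0.0,"y": 0.0,"z": 0.0,"rx": 0.0,"ry": 0.0,"rz": 0.0,"claw": 0.1},{"x": 0.0,"y": 0.0,"z": 0.0,"rx": 0.0,"ry": 0.0,"rz": 0.0,"claw": 0.1}]' --squeeze 25

```text
time: 23.9
tool_pos: [0.5522, -0.1628, 0.1439]
tool_rot: [-3.134, 0.0, 0.232]
contact_force: [-5.1, 17.2, 13.5]
opening: 0.0521
grip_force: 9.6
```

```bash
python3 m2.py
```

```text
t 23.90 op 0.0521 front 0.0498 back -0.0023 grip 9.6 Fey 17.9
red back edge 25 front edge 34  fwhm 9  integral 4.7 peak 92 centroid 29.6
yellow start y 41.000000000000064
top red 0
```

Call:
step_arm --steps '[{"x": 0.0,"y": 0.0,"z": 0.0,"rx": 0.0,"ry": 0.0,"rz": 0.0,"claw": 0.05},{"x": 0.0,"y": 0.0,"z": 0.0,"rx": 0.0,"ry": 0.0,"rz": 0.0,"claw": 0.0},{"x": 0.0,"y": 0.0,"z": 0.0,"rx": 0.0,"ry": 0.0,"rz": 0.0,"claw": 0.0},{"x": 0.0,"y": 0.0,"z": 0.0,"rx": 0.0,"ry": 0.0,"rz": 0.0,"claw": 0.0}]' --squeeze 25

```text
time: 24.43
tool_pos: [0.5524, -0.1636, 0.1442]
tool_rot: [-3.136, 0.0, 0.232]
contact_force: [-4.7, 12.7, 13.1]
opening: 0.0456
grip_force: 12.7
```

```bash
python3 m2.py
```

```text
t 24.43 op 0.0456 front 0.0457 back 0.0001 grip 12.7 Fey 13.4
red back edge 28 front edge 36  fwhm 8  integral 2.1 peak 45 centroid 31.8
yellow start y 41.000000000000064
top red 0
```

```bash
cat > m3.py <<'E'
from h import *
b=np.array([.5246,-.0465]);a=np.radians(13.27);ex=np.array([np.cos(a),np.sin(a)]);ey=np.array([-np.sin(a),np.cos(a)])
def tot(im,yc):
    r,c=proj("side",[*(b+ey*yc),.073]); r=int(round(r));c=int(round(c))
    q=im[r-7:r+8,c-8:c+9].astype(float); w=q[...,2]-q[...,1]; u=q[...,1]-q[...,0]
    w[(u>45)]=0; return w.clip(0)
if __name__=="__main__":
    now=np.mean([read_camera("side")[0].astype(float) for _ in range(4)],0)
    np.save("now.npy",now)
    for nm,im,yc in(("base",cv2.imread("pics/side0.png"),-.0145),("now",now,.031)):
        w=tot(im,yc); print(nm,"sum>30:",w[w>30].sum().round(),"max",w.max()); print(w[2:13,2:15].round().astype(int))
E
python3 m3.py; python3 m2.py
python3 - <<'E'
import numpy as np,cv2
im=np.load("now.npy").astype(np.uint8); cv2.imwrite("pics/z.png",cv2.resize(im[235:305,325:385],None,fx=8,fy=8,interpolation=cv2.INTER_NEAREST))
E
```

```text
base sum>30: 2147.0 max 177.0
[[  0   0   0   5   0   0   0   0   0   1   1   2   7]
 [  0   0   8   2   3   2   1   0   0   0   2   4   6]
 [  0   0   0   0   0   2   0   2   7   2   3   5   5]
 [  0   0   0   1  15  55  41   2   1   2   5   6   2]
 [  0  11  24 132 176 176 169 123  42   5   2   8   1]
 [  0  14  41 105 129 160 167 177 132  36   3   3   0]
 [ 24   0   0   0   2   1  20  76 109  49   2   0   0]
 [  0   0   2   0   0   1   0   3  26  52   3   1   0]
 [  1   2   0   0   3   0   1   0   0   3   4   0   0]
 [  0   5   5   1   0   0   0   2   0   0   3   0   0]
 [  0   3   0   0   1   6   8   2   0   1   1   0   0]]
now sum>30: 644.0 max 113.25
[[  0   0   0   8   1   0   0   0   0   0   1   2   4]
 [  0   0   0   4   0   0   0   0   0   1   1   2   4]
 [  0   0  10   2   2   2   1   0   0   1   2   4   8]
 [  0   0  14   0   0   1   2   3   7   3   2   4   6]
 [  0   0   0   2  20  56  44   2   1   3   7   9   6]
 [  0  12   2  20  54  76 113  92  41   2   3   6   2]
 [ 23   3   0   1   1   4   3  39  80  48   2   3   1]
 [  0   0   0   0   0   0  13   2   5   2   0   1   0]
 [  0   0   0   0   0   0   0   0  13   1   0   2   0]
 [  0   0   0   0   0   0   0   0   0   0   2   1   0]
 [  0   0   0   0   0   0   0   0   0   0   0   0   0]]
t 24.83 op 0.0460 front 0.0459 back -0.0001 grip 11.2 Fey 14.0
red back edge 28 front edge 36  fwhm 8  integral 2.0 peak 44 centroid 31.8
yellow start y 41.000000000000064
top red 0
```

View pics/z.png

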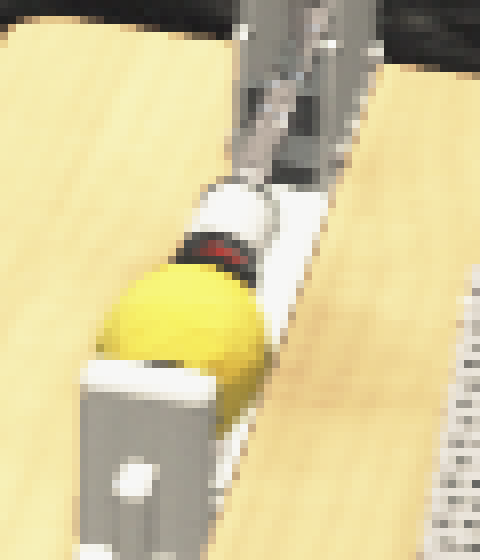

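The crop shows the lemon seated in the fixed cup. A thin red arc, about 6–7 mm shorter than at the start, remains between cup and barrel at (222,252), so the sleeve is about half in. Now shift the arm slightly so handle and trigger share the grip evenly.

Call:
step_arm --steps '[{"x": 0.0,"y": -0.001,"z": 0.0,"rx": 0.0,"ry": 0.0,"rz": 0.0,"claw": 0.0},{"x": 0.0,"y": -0.002,"z": 0.0,"rx": 0.0,"ry": 0.0,"rz": 0.0,"claw": 0.0},{"x": 0.0,"y": -0.003,"z": 0.0,"rx": 0.0,"ry": 0.0,"rz": 0.0,"claw": 0.0},{"x": 0.0,"y": -0.004,"z": 0.0,"rx": 0.0,"ry": 0.0,"rz": 0.0,"claw": 0.0},{"x": 0.0,"y": -0.004,"z": 0.0,"rx": 0.0,"ry": 0.0,"rz": 0.0,"claw": 0.0},{"x": 0.0,"y": -0.004,"z": 0.0,"rx": 0.0,"ry": 0.0,"rz": 0.0,"claw": 0.0}]' --squeeze 25

```text
time: 25.53
tool_pos: [0.5525, -0.1636, 0.1441]
tool_rot: [-3.141, -0.001, 0.232]
contact_force: [-1.9, 3.1, 7.8]
opening: 0.0462
grip_force: 16.2
```

```bash
python3 m2.py; python3 m3.py | sed -n '/now/,$p'
```

```text
t 25.53 op 0.0462 front 0.0460 back -0.0002 grip 16.2 Fey 3.5
red back edge 28 front edge 36  fwhm 8  integral 2.1 peak 44 centroid 31.7
yellow start y 41.000000000000064
top red 0
now sum>30: 626.0 max 111.5
[[  0   0   0   8   0   0   0   0   0   0   1   2   4]
 [  0   0   0   4   0   0   0   0   0   0   1   2   4]
 [  0   0  10   1   2   2   1   0   0   0   1   4   6]
 [  0   0  13   0   0   2   3   2   6   3   3   4   5]
 [  0   0   0   2  21  57  46   2   0   3   7   8   5]
 [  0  12   4  20  56  76 112  92  42   2   3   6   2]
 [ 24   4   1   2   1   3   4  39  72  33   3   3   1]
 [  0   0   0   0   0   0  12   1   2   2   1   1   0]
 [  0   0   0   0   0   0   0   0  14   1   1   1   0]
 [  0   0   0   0   0   0   0   0   0   0   2   0   0]
 [  0   0   0   0   0   0   0   0   0   0   0   0   0]]
```

```bash
python3 -c "
from cell import robot
print(robot.hand_in())"
```

```text
the job is handed in; nothing more can be done
None
```

The job is handed in: the lemon is clamped between the two cups, and the gripper is still holding trigger and handle. The red sleeve is roughly half in. My estimates from the pictures and the trigger force ran from about 4 to 9 mm of its 14 mm, most near 6–7 mm.

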